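# Tip lamp modules out of their tray and clamp them in the transit cradle

## Robot

A 7-joint arm with a two-finger parallel gripper is mounted at the origin on the work surface. World frame = base frame: x ahead of the robot, y to its left, z up, the work surface at z = 0. Lengths are in mm, angles in rad, forces in N, time in s.
With the tool pointing down it reaches from about 400 to 875 mm from the base axis. Payload 4.4 kg.
Tool frame: the origin (TCP) lies midway between the tips of the shut fingers; the grasp point (between the pads) lies 19 mm behind it (ctrl.grip_point_offset is the distance from the TCP to the grasp point, in mm); z points along the fingers, y is the line along which they close (so a half turn about z gives the same grasp; the last joint's range is limited). The gripper opens to 85 mm and grips with 20 to 120 N. Pads are 22 mm wide; open, the fingers measure 114 mm over their backs; the gripper's body (76 mm by 85 mm) begins 54 mm behind the grasp point. The pads swing forward as they close: fully open they stand 13 mm farther back than shut.
Start: joints at [-1.326, 0.628, 0.038, 1.517, -0.027, 0.996, -0.02], TCP at [198.759, 618.88, 231.313] pointing down, gripper open.
Joint ranges: [-3.06, 3.06], [-0.37, 2.12], [-1.25, 1.32], [0.18, 2.47], [-1.1, 4.24], [0.23, 1.98], [-2.94, 2.94]. Speed limits (rad/s): [2.57, 2.57, 3.14, 3.14, 3.14, 3.14, 3.14].

## Interface

Orientations are given as [roll, pitch, yaw] about the fixed x, y, z axes, in that order (R = Rz(yaw) Ry(pitch) Rx(roll)).
In Python, from cell import ctrl gives the robot as it stands.
- The arm moves only by the shell command python3 nudge.py, which reads ROWS from standard input. ROWS is 1 to 12 rows, parted by a bar, with the numbers parted by commas; each row has 7 numbers: dx, dy, dz in m, then a rotation vector rx, ry, rz in units of 0.1 rad, then the finger opening in mm; each row shifts and turns the commanded pose from where the row before left it, along the tool's axes as they then stand; what a row does not reach is not made up. A row lasts 1/10 s, in which the tool goes at most 50 mm and 0.15 rad, less where a joint would pass 70% of its speed; a pose out of reach is approached as far as the arm can. The fingers move at their own pace and stop on an object; the grip force is fixed at half the most. Time passes only in rows, so rows that do not move let the fingers close. It prints the time, the measured TCP pose, the force, the opening and the grip force at its end. Input that does not fit is refused with a message, and nothing moves.
- ctrl.read_state(): the state, without advancing time (a new reading comes with each control period).
- ctrl.get_image(name): name is "scene" or "side" or "wrist"; returns the picture (384x512x3 uint8, blue, green, red); there is no depth.
- ctrl.calibration(name): a dict with "fx", "fy", "cx", "cy" (pixels), "rvec" (rotation vector, rad) and "tvec" (3), from world to camera coordinates, as OpenCV has them; the wrist camera has in their place "hand_eye" (4x4, takes a point from camera to tool coordinates, whose origin is the TCP and whose axes are the flange's). Camera axes: x right, y down, z forward; pixel columns grow to the right and rows downward; lengths in mm; the calibration is good to about 2 mm. The wrist camera is an equidistant fisheye: a pixel r from the principal point sees the ray r / f radians off the axis. A picture is of the moment at which its call begins: read the wrist's pose just before it. calibration takes no time and is no camera call.
- ctrl.finish_job(): hands the job in; it is judged then, once.
The state is a dict: "clock": time; "qpos": joint angles; "qd": joint speeds; "tau": joint torques, N m; "eef_pos": TCP position; "tool_rot": TCP orientation; "force": force on the tool from outside, world axes, zero at the start; "torque": the same for the moment, N m; "width": finger opening in mm; "gripper_force": force on a finger pad.
Only numpy, scipy, OpenCV 4.12 (cv2) and the standard library are available. Lean on these libraries where they do the work, as an engineer would, in place of code of your own. Each camera call takes 0.05 s, during which the arm holds its last target. There are 200 camera calls.

## Task

Move every lamp control module from the black tray to the blue transit cradle: press each one down at its dotted end so it tips up out of its pocket, take it gently by the raised end (the thin housings dent) and lay it flat on the cradle deck, right way up, lengthwise between the two yellow cheeks. When all are in, push the pins of the brass turnbuckle sleeve over towards the deck, again and again, until both cheeks have drawn in and the modules are held with hardly any play; leave the bystanding stock where it is.

Things in the scene. Friction and masses are not known exactly. Their poses are not given: they have to be found in the camera images.
- module_1: lamp control module 92 x 36 x 22 mm, about 160 g (3 or 4 are present): black base 12 mm high, aluminium body 83 mm long and 10 mm high on it, so its -x end has a 9 mm step. Origin: centre of underside; x along it to the square end, z up. Orange dot on top at x = -28 mm: press there. Dents if the fingers' contact force summed over both pads passes 80 N: grip with 20 to 30 N.
- module_2: lamp control module 92 x 36 x 22 mm, about 160 g (3 or 4 are present): black base 12 mm high, aluminium body 83 mm long and 10 mm high on it, so its -x end has a 9 mm step. Origin: centre of underside; x along it to the square end, z up. Orange dot on top at x = -28 mm: press there. Dents if the fingers' contact force summed over both pads passes 80 N: grip with 20 to 30 N.
- module_3: lamp control module 92 x 36 x 22 mm, about 160 g (3 or 4 are present): black base 12 mm high, aluminium body 83 mm long and 10 mm high on it, so its -x end has a 9 mm step. Origin: centre of underside; x along it to the square end, z up. Orange dot on top at x = -28 mm: press there. Dents if the fingers' contact force summed over both pads passes 80 N: grip with 20 to 30 N.
- module_4: lamp control module 92 x 36 x 22 mm, about 160 g (3 or 4 are present): black base 12 mm high, aluminium body 83 mm long and 10 mm high on it, so its -x end has a 9 mm step. Origin: centre of underside; x along it to the square end, z up. Orange dot on top at x = -28 mm: press there. Dents if the fingers' contact force summed over both pads passes 80 N: grip with 20 to 30 N.
- tray: fixed black tray 120 x 216 x 48 mm. Origin: centre of underside; x along the pockets, away from the robot. Four pockets centred at y = -78, -26, 26, 78 mm, x = 0, each 95 x 39 mm: 1.5 mm gaps, no room for fingers. Modules lie along x, dotted end at -x, underside at z = 27 mm, tops 1 mm above the tray
- tray_ridge (a point): the tray's middle (x = y = 0) at pocket floor height, z = 27 mm. Pocket floors are level at +x and slope down 28 degrees from here to -x. A module pressed down about 15 mm at its dot (a few N) rocks over this ridge to 28 degrees and stays so when let go
- tray_lift (a point): point over the tray's far end (x = 40, y = 0, z = 48 mm, tray top). The square end of a tipped module stands about 20 mm above the tray top here: grip it across its 36 mm width, about 38 mm from its origin along its x, tool square to it, finger tips 11 to 13 mm above its underside; lift straight up
- cradle: fixed blue cradle, base plate 190 x 312 x 12 mm, its top (deck) at z = 12 mm. Origin: centre of underside. Lay modules along its x, either way round, at x = 0 and y from -72 to 132 mm (y = -63, -1, 61, 123 mm leave finger room between four). Side rails 8 mm high, 5 thick at y = -91 and 151 mm
- deck (a point): middle of the loading area on the deck (cradle x = 0, y = 30, z = 12 mm). The two yellow cheeks are bars along y across both ends, 12 mm thick, tops 19 mm above the deck, inner faces at x = -60 and +60 mm at sleeve = 0
- sleeve (a joint): turn of the brass turnbuckle sleeve, rad: 0 to 1.2 at the start, end stop at 10. Each rad draws each cheek 1.25 mm in (gap = 120 mm - 2.5 mm per rad); from 9.0 on (gap 97.5 mm or less) the modules are held. It grows when the top pin is pushed to cradle +y, takes 2 to 6 N on a pin, and stays where left
- sleeve_axis (a point): centre of the sleeve: cradle x = 0, y = -128, z = 50 mm. Sleeve 24 mm diameter, 60 long, along cradle x. Four radial pins, 8 mm thick, 90 degrees apart, in the plane x = 0, reach 38 mm from the axis; the red one points up at 0. Closed finger tips 17 mm above the axis, swept in +y from 60 mm before to 20 mm past it, give about a quarter turn
- plug_carton: bystander: orange carton 60 x 90 x 50 mm, origin at the centre of its underside
- spray_can: bystander: upright can, diameter 52, height 130 mm, origin at the centre of its underside
- tape_roll: bystander: roll of brown tape lying flat, diameter 90, height 40 mm, origin at the centre of its underside

How it is judged:
By the outcome, as a careful person would: the job done as asked, in the order asked, and still so for the second after the job is handed in, with the robot touching nothing.
Of module_1, module_2, module_3, module_4 only 3 to 4 are there at a start; the rules pass over those that are not, and their reading is None.
At some moment in a run one of module_1, module_2, module_3, module_4 may be knocked a few centimetres aside while the robot is not near it.
It also fails if it takes over 210 s, if anything falls off the work surface, if the arm or the gripper's body presses on something with over 40 N, if the wrist force passes 120 N, or if a joint passes its speed limit or range.

## Working session

There is one attempt and no reset: what is moved stays moved. The work goes in short steps, Python scripts to look and compute and a shell command to move; the robot and the scene stay as the last step left them, time stands still between calls to the robot, and variables do not carry over. Pictures are saved under pics/ and viewed, at most 14 in all, crops included, and the job is handed in when it is done.

```bash
ls; mkdir -p pics; python3 - <<'E'
from cell import ctrl
import cv2
print(ctrl.read_state())
for n in("scene","side","wrist"):
    print(n,ctrl.calibration(n)); im=ctrl.get_image(n); cv2.imwrite(f"pics/{n}0.png",im)
a=[cv2.imread(f"pics/{n}0.png") for n in("scene","side")]
E
```

```text
cell.py
nudge.py
pics
{'clock': 0.0, 'qpos': array([-1.32578797,  0.62933008,  0.03842147,  1.51839293, -0.02700691,
        0.99630832, -0.02001777]), 'qd': array([-0.0013435 , -0.00059999, -0.00114621,  0.0024447 , -0.00077298,
       -0.00184926,  0.00049021]), 'tau': array([ 8.08758978e-04, -5.63404834e+01,  1.22616716e+00, -1.93447763e+01,
        1.08928944e-02,  1.06094367e-02, -9.77275050e-06]), 'eef_pos': array([198.55197387, 618.25861426, 230.39114838]), 'tool_rot': array([-3.13967122e+00,  7.37541661e-06,  2.83077878e+00]), 'force': array([-0.27215855, -0.25494866,  0.58363753]), 'torque': array([0.02713569, 0.0179385 , 0.03282709]), 'gripper_force': 0.0, 'width': 85.27422428026047}
scene {'fx': 419.79136097295583, 'fy': 419.79136097295583, 'cx': 256.16389021243344, 'cy': 193.67350042540687, 'rvec': array([ 2.42431341,  0.87215546, -0.25051256]), 'tvec': array([-436.58394289, -258.3273776 , 1449.06331521])}
side {'fx': 404.91283202989507, 'fy': 404.91283202989507, 'cx': 255.70101166485912, 'cy': 196.75023548824285, 'rvec': array([ 2.08709846, -0.53379583,  0.29519438]), 'tvec': array([-501.67388814,  179.07982803, 1003.5297641 ])}
wrist {'fx': 297.3186396354542, 'fy': 297.3186396354542, 'cx': 253.3404495007255, 'cy': 185.71564284384166, 'hand_eye': array([[ 5.77912665e-04, -9.63592176e-01, -2.67375736e-01,
         6.75741737e+01],
       [ 9.99999357e-01,  8.17856365e-04, -7.86038795e-04,
        -5.90036121e-01],
       [ 9.76095781e-04, -2.67375110e-01,  9.63592029e-01,
        -1.42173558e+02],
       [ 0.00000000e+00,  0.00000000e+00,  0.00000000e+00,
         1.00000000e+00]])}
```
```bash
python3 - <<'E'
import cv2
for n in("scene","side"):
    im=cv2.imread(f"pics/{n}0.png"); cv2.imwrite(f"pics/{n}0b.png",cv2.resize(im,(800,600),interpolation=cv2.INTER_CUBIC))
E
```

View pics/scene0b.png

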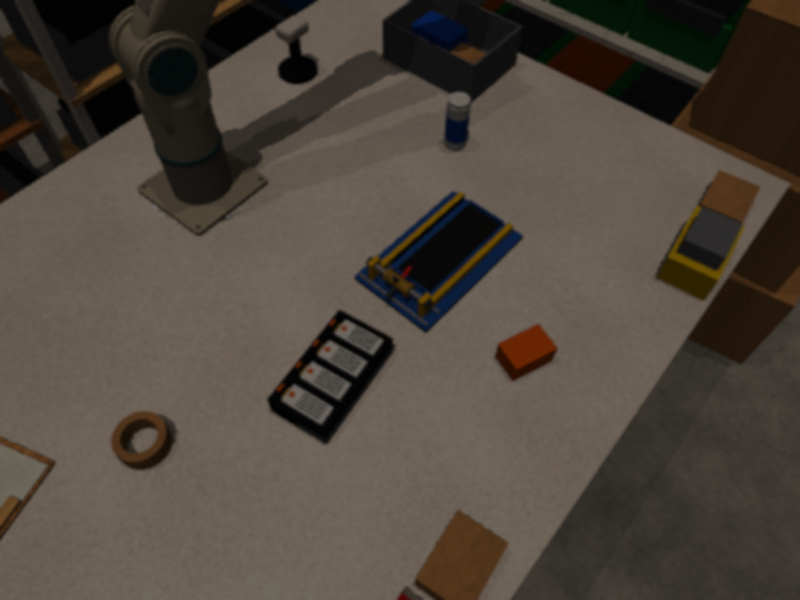

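View pics/side0b.png

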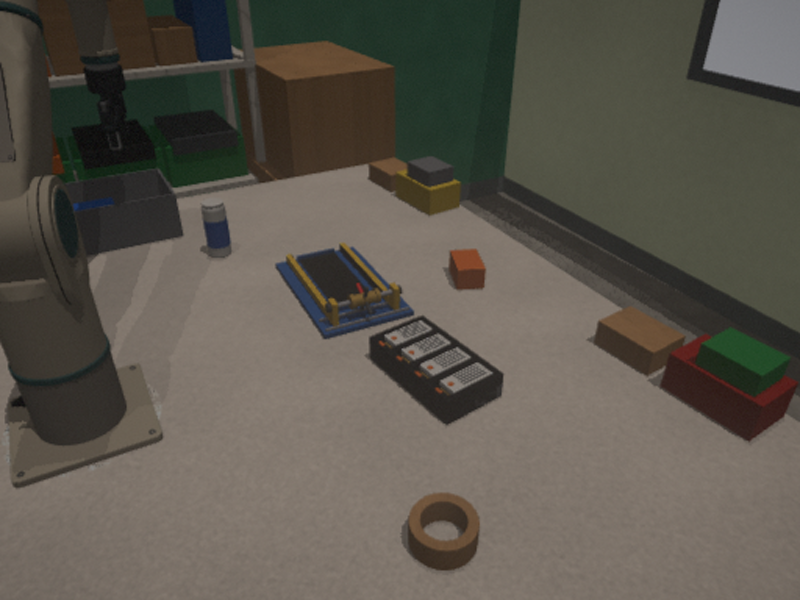

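Scene (800x600 px): tray with four modules around (330,375), cradle at (440,260), carton (526,350), tape (142,440), can (457,120). I'll work out rough poses first.

```bash
cat > h.py <<'E'
import numpy as np, cv2
from cell import ctrl
from scipy.spatial.transform import Rotation as R
from scipy.optimize import least_squares
def ray(n,u,v,st=None):
    c=ctrl.calibration(n)
    if n!="wrist":
        M=cv2.Rodrigues(c["rvec"])[0]
        d=M.T@np.array([(u-c["cx"])/c["fx"],(v-c["cy"])/c["fy"],1]); return -M.T@c["tvec"],d
    a=np.array([u-c["cx"],v-c["cy"]])/c["fx"]; t=np.hypot(*a); H=c["hand_eye"]
    d=np.r_[a/t*np.sin(t),np.cos(t)] if t>0 else np.array([0,0,1.])
    T=R.from_euler("xyz",st["tool_rot"]).as_matrix()
    return T@H[:3,3]+st["eef_pos"],T@H[:3,:3]@d
def at(n,u,v,z,st=None):
    o,d=ray(n,u,v,st); return o+d*(z-o[2])/d[2]
def proj(P,st):  # wrist
    c=ctrl.calibration("wrist");T=R.from_euler("xyz",st["tool_rot"]).as_matrix();H=c["hand_eye"]
    q=H[:3,:3].T@(T.T@(np.asarray(P)-st["eef_pos"])-H[:3,3]); t=np.arccos(q[2]/np.linalg.norm(q))
    return np.array([c["cx"],c["cy"]])+c["fx"]*t*q[:2]/np.hypot(*q[:2])
def fit(loc,world):
    """2D rigid fit local->world: x,y,yaw,residual"""
    L=np.array(loc)[:,:2];W=np.array(world)[:,:2]; l=L-L.mean(0);w=W-W.mean(0)
    a=np.arctan2((l[:,0]*w[:,1]-l[:,1]*w[:,0]).sum(),(l*w).sum())
    r=np.array([[np.cos(a),-np.sin(a)],[np.sin(a),np.cos(a)]]); t=W.mean(0)-r@L.mean(0)
    return t,a,np.linalg.norm(L@r.T+t-W,axis=1)
def delta(p,rpy,st=None):
    """tool-axes shift and rotvec from present pose to world pose"""
    st=st or ctrl.read_state(); T=R.from_euler("xyz",st["tool_rot"])
    return T.inv().apply(np.array(p)-st["eef_pos"]).round(1),(T.inv()*R.from_euler("xyz",rpy)).as_rotvec().round(3)
E
python3 - <<'E'
from h import *
k=1/1.5625
print("tray scene",[at("scene",u*k,v*k,48).round() for u,v in [(342,312),(394,346),(322,432),(269,402)]])
print("tray side",[at("side",u*k,v*k,48).round() for u,v in [(370,348),(422,318),(502,376),(445,402)]])
print("cradle scene",[at("scene",u*k,v*k,12).round() for u,v in [(458,191),(522,237),(427,324),(356,274)]])
print("cradle side",[at("side",u*k,v*k,12).round() for u,v in [(276,264),(346,246),(412,306),(326,330)]])
print("carton,can,tape",at("scene",530*k,335*k,50).round(),at("scene",458*k,98*k,130).round(),at("scene",140*k,435*k,40).round())
E
```

```text
tray scene [array([483., -70.,  48.]), array([603., -64.,  48.]), array([ 616., -265.,   48.]), array([ 510., -283.,   48.])]
tray side [array([ 457., -103.,   48.]), array([583., -66.,  48.]), array([ 611., -274.,   48.]), array([ 496., -284.,   48.])]
cradle scene [array([449., 340.,  12.]), array([628., 321.,  12.]), array([607.,  29.,  12.]), array([426.,  30.,  12.])]
cradle side [array([436., 325.,  12.]), array([610., 331.,  12.]), array([616.,  28.,  12.]), array([431.,  32.,  12.])]
carton,can,tape [778. 110.  50.] [345. 464. 130.] [ 385. -459.   40.]
```

The rows are not in the units I measure in: shifts go in m and turns go in units of 0.1 rad. I convert before sending: -33 mm is -0.033, -20 mm is -0.02, -0.14 rad is -1.4.

```bash
echo '-0.033,-0.02,-0.01,0,0,1.4,85 | -0.033,-0.02,-0.01,0,0,-1.4,85 | -0.033,-0.02,-0.01,0,0,0,85 | -0.033,-0.02,-0.01,0,0,0,85 | -0.033,-0.02,-0.01,0,0,0,85 | -0.033,-0.02,-0.01,0,0,0,85 | -0.033,-0.02,-0.01,0,0,0,85 | -0.033,-0.02,-0.01,0,0,0,85 | -0.033,-0.02,-0.01,0,0,0,85 | -0.033,-0.02,-0.01,0,0,0,85 | -0.033,-0.02,-0.01,0,0,0,85' | python3 nudge.py
echo '0,0,0,0,0,1.5,85 | 0,0,0,0,0,1.5,85 | 0,0,0,0,0,1.5,85 | 0,0,0,0,0,1.5,85 | 0,0,0,0,0,1.5,85 | 0,0,0,0,0,1.5,85 | 0,0,0,0,0,1.5,85 | 0,0,0,0,0,1.5,85 | 0,0,0,0,0,1.5,85' | python3 nudge.py
echo '0,0,0,0,0,1.5,85 | 0,0,0,0,0,1.5,85 | 0,0,0,0,0,1.5,85 | 0,0,0,0,0,1.5,85 | 0,0,0,0,0,1.5,85 | 0,0,0,0,0,1.5,85 | 0,0,0,0,0,1.5,85 | 0,0,0,0,0,1.5,85 | 0,0,0,0,0,0.8,85 | 0,0,0,0,0,0,85' | python3 nudge.py
```

```text
clock: 1.25
eef_pos: [473.5, 293.7, 341.6]
tool_rot: [-3.141, -0.0, 2.831]
force: [-0.4, -0.3, 0.6]
width: 84.8
gripper_force: 0.0
clock: 2.15
eef_pos: [472.5, 295.1, 341.0]
tool_rot: [-3.141, 0.0, 1.475]
force: [-0.5, -0.9, -0.6]
width: 84.9
gripper_force: 0.0
clock: 3.15
eef_pos: [472.5, 295.3, 340.9]
tool_rot: [3.141, 0.001, 0.201]
force: [0.2, 0.3, 0.4]
width: 84.8
gripper_force: 0.0
```

In the tool's units: 15 mm is 0.015, 35 mm is 0.035, 0.13 rad is 1.3.

```bash
echo '0.015,0.035,0,0,0,0,85 | 0.015,0.035,0,0,0,0,85 | 0.015,0.035,0,0,0,0,85 | 0.015,0.035,0,0,0,0,85 | 0,0,0,0,0,1.3,85 | 0,0,0,0,0,1.3,85 | 0,0,0,0,0,0,85 | 0,0,0,0,0,0,85 | 0,0,0,0,0,0,85' | python3 nudge.py
python3 - <<'E'
from h import *
st=ctrl.read_state(); im=ctrl.get_image("wrist"); cv2.imwrite("pics/w1.png",im); np.save("w1.npy",st,allow_pickle=True)
cv2.imwrite("pics/w1b.png",cv2.resize(im,(800,600),interpolation=cv2.INTER_CUBIC))
E
echo '0,0.04,0,0,0,0,85 | 0,0.04,0,0,0,0,85 | 0,0.04,0,0,0,0,85 | 0,0.04,0,0,0,0,85 | 0,0.04,0,0,0,0,85 | 0,0.04,0,0,0,0,85 | 0,0.04,0,0,0,0,85 | 0,0.04,0,0,0,0,85 | 0,0,0,0,0,0,85 | 0,0,0,0,0,0,85 | 0,0,0,0,0,0,85' | python3 nudge.py
python3 - <<'E'
from h import *
st=ctrl.read_state(); im=ctrl.get_image("wrist"); cv2.imwrite("pics/w2.png",im); np.save("w2.npy",st,allow_pickle=True)
cv2.imwrite("pics/w2b.png",cv2.resize(im,(800,600),interpolation=cv2.INTER_CUBIC))
E
```

```text
clock: 4.05
eef_pos: [559.3, 170.3, 341.3]
tool_rot: [-3.141, 0.0, -0.056]
force: [-1.0, -1.3, 0.4]
width: 85.0
gripper_force: 0.0
clock: 5.2
eef_pos: [540.9, -147.9, 341.1]
tool_rot: [-3.14, 0.0, -0.057]
force: [0.2, 0.1, 0.1]
width: 84.9
gripper_force: 0.0
```

View pics/w1b.png

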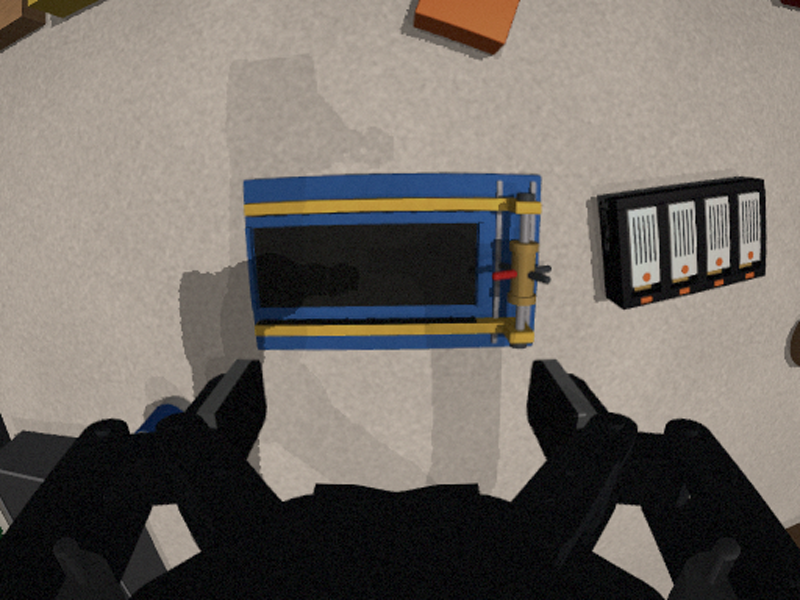

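View pics/w2b.png

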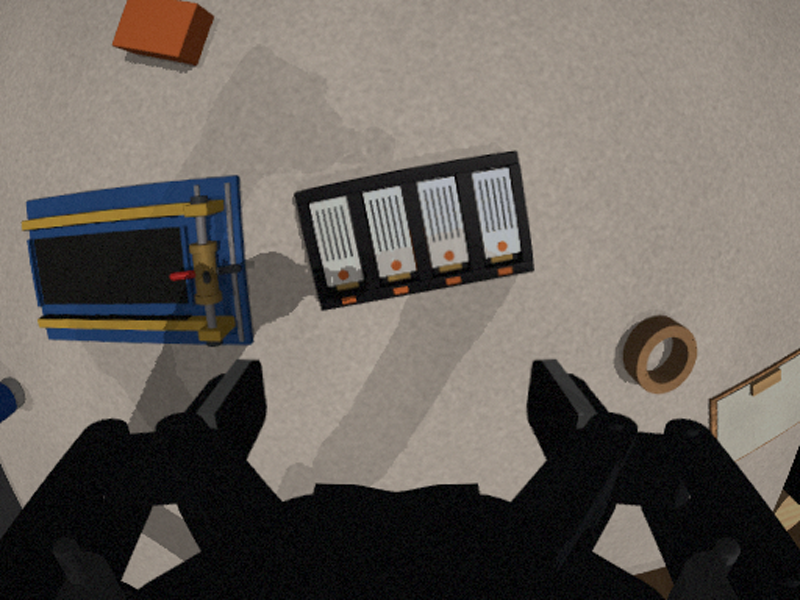

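w1: cradle plate corners at (244,181), (541,176), (534,348), (257,349) and sleeve at (523,272). w2: dots at (343,275), (397,265), (449,256), (502,246), tray corners (295,191), (517,152), (534,271), (322,309).

```bash
python3 - <<'E'
from h import *
k=1/1.5625
s1=np.load("w1.npy",allow_pickle=True).item();s2=np.load("w2.npy",allow_pickle=True).item()
P=lambda s,L,z:[at("wrist",u*k,v*k,z,s) for u,v in L]
d=P(s2,[(343,275),(397,265),(449,256),(502,246)],49)
print(fit([(-28,78),(-28,26),(-28,-26),(-28,-78)],d))
c=P(s2,[(295,191),(517,152),(534,271),(322,309)],48)
print(fit([(60,108),(60,-108),(-60,-108),(-60,108)],c)); 
c=P(s1,[(244,181),(541,176),(534,348),(257,349)],12);
print(fit([(95,156),(95,-156),(-95,-156),(-95,156)],c))
m=P(s1,[(523,272)],62);print(m)
print(fit([(95,-156),(-95,-156)],P(s2,[(238,176),(251,344)],12)))
E
```

```text
(array([ 544.03551505, -169.46229058]), np.float64(0.12998859551773662), array([0.20052828, 0.86663215, 0.71186499, 0.23329282]))
(array([ 544.91765341, -169.52748585]), np.float64(0.1276174468194823), array([1.12934716, 2.18350722, 1.18157316, 1.69000381]))
(array([522.31915229, 173.43089538]), np.float64(-0.043258170684893536), array([1.50281441, 2.11530641, 1.53736182, 1.79305062]))
[array([521.34246963,  49.73227851,  62.        ])]
(array([525.28984128, 173.02624141]), np.float64(-0.05099883952841059), array([1.61200839, 1.61200839]))
```

```bash
cat >> h.py <<'E'
def W(o,x,y,z):
    (ox,oy,a)=o; c,s=np.cos(a),np.sin(a); return np.array([ox+c*x-s*y,oy+s*x+c*y,z])
TR=(544.4,-169.5,0.129); CR=(523.5,173.2,-0.047)
E
python3 - <<'E'
from h import *
print(delta(W(TR,-30,78,75),[np.pi,0,.129]))
E
```

```text
(array([-39.1, -49.2, 266.1]), array([-0.001,  0.   , -0.185]))
```

In the tool's units: 35 mm is 0.035, 20 mm is 0.02, -0.1 rad is -1.

```bash
echo '-0.006,-0.008,0.035,0,0,0,0 | -0.006,-0.008,0.035,0,0,0,0 | -0.006,-0.008,0.035,0,0,0,0 | -0.006,-0.008,0.035,0,0,0,0 | -0.006,-0.008,0.035,0,0,0,0 | -0.006,-0.008,0.035,0,0,0,0 | -0.003,-0.001,0.035,0,0,0,0 | 0,0,0.02,0,0,-1,0 | 0,0,0,0,0,-0.85,0 | 0,0,0,0,0,0,0 | 0,0,0,0,0,0,0 | 0,0,0,0,0,0,0' | python3 nudge.py
python3 - <<'E'
from h import *
st=ctrl.read_state();print(delta(W(TR,-30,78,36),[np.pi,0,.129]),st["force"],st["width"])
im=ctrl.get_image("wrist"); cv2.imwrite("pics/w3.png",cv2.resize(im[150:,100:420],(800,580)))
E
```

```text
clock: 6.45
eef_pos: [505.1, -97.8, 76.8]
tool_rot: [3.141, -0.001, 0.126]
force: [-0.8, -0.0, 0.0]
width: -0.2
gripper_force: 0.0
(array([-0.3, -1.8, 40.8]), array([ 0.   , -0.001, -0.003])) [-0.77857908 -0.02526032  0.04344925] -0.24300214314698634
```

View pics/w3.png

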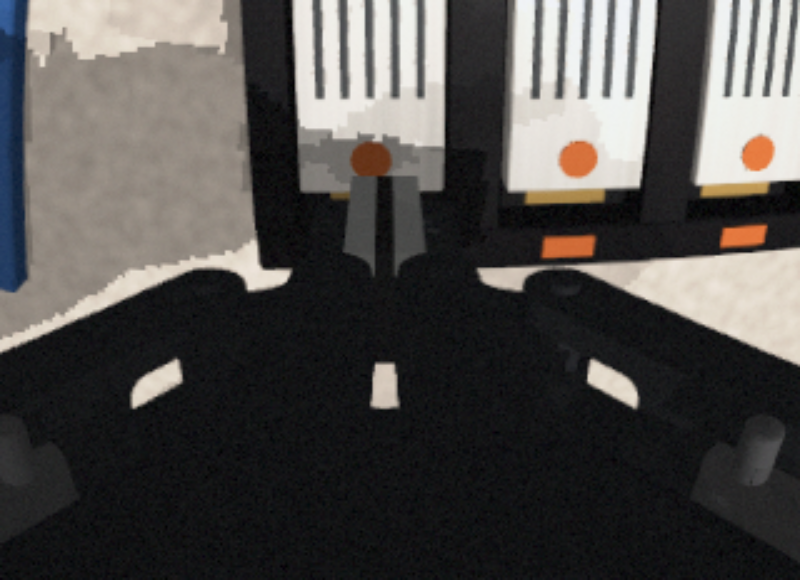

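w3: finger tips at (385,177), first dot at (371,158), other dots (578,159), (757,153). I'll refit the tray from these closer dots.

```bash
python3 - <<'E'
from h import *
st=ctrl.read_state()
d=[at("wrist",100+x/2.5-.3,150+y*234/580-.3,49,st) for x,y in[(371,158),(578,159),(757,153)]]
t=fit([(-28,78),(-28,26),(-28,-26)],d);print(t)
print(delta(W((*t[0],t[1]),-30,78,36),[np.pi,0,t[1]]))
E
```

```text
(array([ 544.47769994, -168.69508479]), np.float64(0.12328094146672847), array([0.49337342, 0.42780431, 0.68143001]))
(array([ 0.4, -2.9, 40.8]), array([ 0.   , -0.001,  0.002]))
```

```bash
sed -i 's/^TR=([^)]*)/TR=(544.5,-168.8,0.126)/' h.py
echo '0,-0.0025,0.01,0,0,0,0 | 0,0,0.012,0,0,0,0 | 0,0,0.006,0,0,0,0 | 0,0,0.006,0,0,0,0 | 0,0,0.003,0,0,0,0 | 0,0,0,0,0,0,0' | python3 nudge.py
echo '0,0,0.003,0,0,0,0 | 0,0,0,0,0,0,0 | 0,0,0,0,0,0,0' | python3 nudge.py
```

```text
clock: 7.1
eef_pos: [503.6, -95.9, 39.4]
tool_rot: [-3.141, 0.001, 0.125]
force: [-1.6, 0.3, 4.9]
width: -0.2
gripper_force: 2.4
clock: 7.4
eef_pos: [503.7, -95.9, 38.8]
tool_rot: [-3.14, -0.001, 0.125]
force: [-7.9, 3.1, 30.4]
width: 0.1
gripper_force: 15.1
```

```bash
cat >> h.py <<'E'
def tip(y,zl,xl=38,sl=0,o=None):
    "tool pose gripping tipped module; zl tip height over underside"
    c,s=np.cos(np.radians(28)),np.sin(np.radians(28)); o=o or TR
    return W(o,xl*c-zl*s-sl,y,27+xl*s+zl*c-sl*.53),[np.pi,np.radians(-28),o[2]]
E
echo '0,0,-0.02,0,0,0,30 | 0,0,-0.03,0,0,0,60 | 0,0,-0.03,0,0,0,60 | 0,0,-0.01,0,0,0,60' | python3 nudge.py
python3 - <<'E'
from h import *
print(delta(*tip(78,60)))
E
```

```text
clock: 7.8
eef_pos: [505.7, -96.5, 128.6]
tool_rot: [3.14, -0.004, 0.125]
force: [-0.1, 0.6, -0.5]
width: 58.6
gripper_force: 0.0
(array([34.6, -1.5, 31. ]), array([ 0.002,  0.485, -0.   ]))
```

```bash
echo '0.017,-0.001,0.015,0,0,0,60 | 0.018,0,0.016,0,0,0,60 | 0,0,0,0,1.2,0,60 | 0,0,0,0,1.2,0,60 | 0,0,0,0,1.2,0,60 | 0,0,0,0,1.25,0,60 | 0,0,0,0,0,0,60 | 0,0,0,0,0,0,60' | python3 nudge.py
python3 - <<'E'
from h import *
st=ctrl.read_state();im=ctrl.get_image("wrist"); cv2.imwrite("pics/w4.png",cv2.resize(im[100:334,100:420],(800,585)))
np.save("w4.npy",st,allow_pickle=True)
print(delta(*tip(78,10)))
c,s=np.cos(np.radians(28)),np.sin(np.radians(28))
for x,y in[(46,18),(46,-18),(-37,18),(-37,-18),(-28,0)]:
    u=proj(W(TR,x*c-22*s,78+y,27+x*s+22*c),st); print((x,y),(u[0]-100)*2.5,(u[1]-100)*2.5)
E
```

```text
clock: 8.6
eef_pos: [567.8, -105.4, 145.1]
tool_rot: [-3.1, -0.382, 0.123]
force: [0.1, 1.1, -0.2]
width: 59.7
gripper_force: 0.0
(array([-35.7, -13.1,  84.2]), array([-0.042,  0.108, -0.004]))
(46, 18) 277.1443721508061 326.89492232712223
(46, -18) 390.34152150736105 329.28105802584065
(-37, 18) 295.16772260305487 514.0800726621251
(-37, -18) 390.66666788054374 517.5964277283139
(-28, 0) 341.70503706807926 499.2885531349423
```

View pics/w4.png

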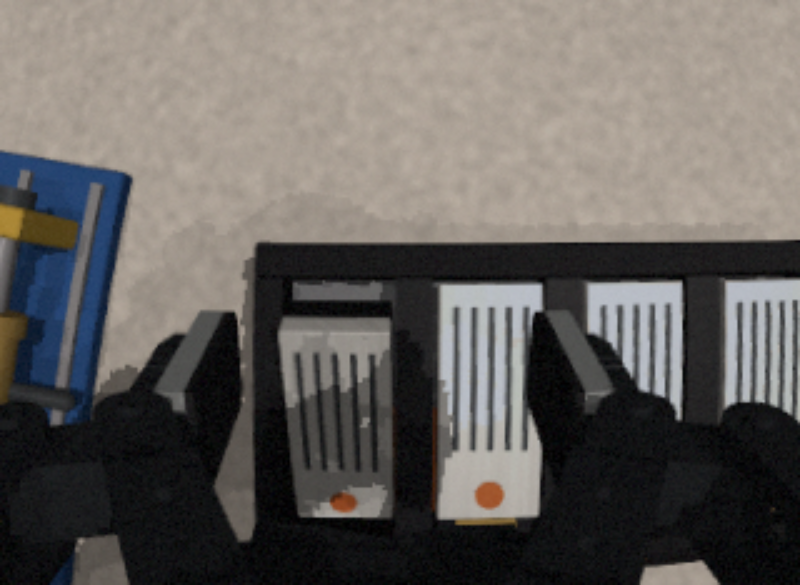

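w4: tipped module's top square end at (280,330)–(391,330), dot (343,502), which agrees with my model. But the pose was not reached, so I'm checking joints.

```bash
python3 - <<'E'
from h import *
st=ctrl.read_state();print(st["qpos"].round(2),st["eef_pos"],st["tool_rot"])
E
```

```text
[ 0.19  0.55  0.07  2.14 -1.1   0.23 -0.15] [ 567.53145175 -104.08076836  144.49209955] [-3.0993163  -0.38065792  0.1245024 ]
```

j5 and j6 are at their limits: a 28° outward tilt is near the wrist singularity. The pads can grip at another pitch, so I'll grasp at 0.2 rad tilt and place at the opposite 0.29 rad.

```bash
cat >> h.py <<'E'
def tip2(y,zl,back=0,p=.2,xl=38):
    P,_=tip(y,zl,xl); return P+W((0,0,TR[2]),-back*np.sin(p),0,back*np.cos(p)),[np.pi,-p,TR[2]]
E
python3 - <<'E'
from h import *
print(delta(*tip2(78,10,45)))
E
```

```text
(array([-27.7, -15. ,  39.9]), array([-0.042, -0.181,  0.002]))
```

In the tool's units: 20 mm is 0.02, -14 mm is -0.014, -0.1 rad is -1.

```bash
echo '-0.014,-0.0075,0,0,-1,0,60 | -0.014,-0.0075,0,-0.42,-0.8,0,60 | 0,0,0.02,0,0,0,60 | 0,0,0,0,0,0,60 | 0,0,0,0,0,0,60 | 0,0,0,0,0,0,60' | python3 nudge.py
python3 - <<'E'
from h import *
print(delta(*tip2(78,10,45)),ctrl.read_state()["qpos"].round(2))
E
```

```text
clock: 9.25
eef_pos: [545.4, -93.1, 116.9]
tool_rot: [3.141, -0.213, 0.13]
force: [-0.1, 0.0, -0.9]
width: 60.3
gripper_force: 0.0
(array([ 5.3, -3. , 20.7]), array([-0.001, -0.013,  0.004])) [-0.1   0.62  0.38  2.09 -0.87  0.38 -0.44]
```

In the tool's units: 5 mm is 0.005, -3 mm is -0.003, -0.013 rad is -0.13.

```bash
echo '0.005,-0.003,0.02,0,-0.13,0.04,60 | 0,0,0.02,0,0,0,60 | 0,0,0.01,0,0,0,50 | 0,0,0,0,0,0,45 | 0,0,0,0,0,0,45' | python3 nudge.py
python3 - <<'E'
from h import *
print(delta(*tip2(78,10)),ctrl.read_state()["qpos"].round(2))
E
```

```text
clock: 9.75
eef_pos: [560.1, -88.5, 69.5]
tool_rot: [-3.141, -0.201, 0.125]
force: [-0.7, 0.1, 0.7]
width: 45.1
gripper_force: 0.0
(array([ 0. , -0.3, 16.2]), array([-0.   , -0.001, -0.001])) [-0.05  0.72  0.29  2.07 -0.95  0.3  -0.39]
```

In the tool's units: 10 mm is 0.01, 6 mm is 0.006.

```bash
echo '0,0,0.01,0,0,0,42 | 0,0,0.006,0,0,0,40 | 0,0,0,0,0,0,39 | 0,0,0,0,0,0,38 | 0,0,0,0,0,0,37 | 0,0,0,0,0,0,37' | python3 nudge.py;echo '0,0,0,0,0,0,36.3 | 0,0,0,0,0,0,36' | python3 nudge.py; echo '0,0,0,0,0,0,35.5 | 0,0,0,0,0,0,35.5' | python3 nudge.py
```

```text
clock: 10.35
eef_pos: [563.6, -87.0, 53.5]
tool_rot: [-3.141, -0.201, 0.127]
force: [1.2, 0.4, -0.4]
width: 36.9
gripper_force: 0.0
clock: 10.55
eef_pos: [563.6, -86.9, 53.5]
tool_rot: [-3.141, -0.201, 0.127]
force: [0.4, 0.1, 0.5]
width: 36.0
gripper_force: 0.4
clock: 10.75
eef_pos: [563.7, -86.9, 53.5]
tool_rot: [-3.141, -0.201, 0.127]
force: [-0.5, 1.2, 2.5]
width: 35.6
gripper_force: 9.9
```

```bash
echo '0,0,0,0,0,0,35.2 | 0,0,0,0,0,0,35.2' | python3 nudge.py; echo '0,0,0,0,0,0,35 | 0,0,0,0,0,0,35' | python3 nudge.py
```

```text
clock: 10.95
eef_pos: [563.7, -86.9, 53.5]
tool_rot: [-3.141, -0.201, 0.127]
force: [0.5, 0.0, 1.3]
width: 35.6
gripper_force: 15.8
clock: 11.15
eef_pos: [563.7, -86.8, 53.5]
tool_rot: [-3.141, -0.201, 0.127]
force: [0.4, 0.9, 2.5]
width: 35.2
gripper_force: 19.7
```

In the tool's units: -20 mm is -0.02, -10 mm is -0.01.

```bash
echo '0.001,0,-0.005,0,0,0,34.8 | 0.002,0,-0.01,0,0,0,34.8 | 0.004,0,-0.02,0,0,0,34.8 | 0.006,0,-0.03,0,0,0,34.8 | 0.007,0,-0.035,0,0,0,34.8' | python3 nudge.py; echo '0,0,0,0,-1,0,34.8 | 0,0,0,0,-1,0,34.8 | 0,0,0,0,-1,0,34.8 | 0,0,0,0,-1,0,34.8 | 0,0,0,0,-0.89,0,34.8 | 0,0,0,0,0,0,34.8 | 0,0,0,0,0,0,34.8' | python3 nudge.py
python3 - <<'E'
from h import *
print(delta(W(CR,38,123,150),[np.pi,.289,CR[2]]))
E
```

```text
clock: 11.65
eef_pos: [561.7, -86.9, 155.3]
tool_rot: [-3.14, -0.197, 0.127]
force: [1.0, 0.9, -2.3]
width: 35.6
gripper_force: 23.6
clock: 12.35
eef_pos: [562.7, -87.2, 154.7]
tool_rot: [-3.141, 0.289, 0.127]
force: [-1.2, -1.1, -1.9]
width: 35.4
gripper_force: 23.7
(array([  52.1, -377.8,  -10.5]), array([ 0.05 , -0.   ,  0.167]))
```

In the tool's units: -1 mm is -0.001, -38 mm is -0.038, 0.083 rad is 0.83.

```bash
echo '0.003,-0.02,0,0,0,0,34.8 | 0.005,-0.038,-0.001,0,0,0,34.8 | 0.005,-0.038,-0.001,0,0,0,34.8 | 0.005,-0.038,-0.001,0,0,0,34.8 | 0.005,-0.038,-0.001,0,0,0,34.8 | 0.005,-0.038,-0.001,0,0,0,34.8 | 0.005,-0.038,-0.001,0,0,0,34.8 | 0.005,-0.038,-0.001,0,0,0,34.8 | 0.005,-0.038,-0.001,0,0,0,34.8 | 0.005,-0.038,-0.001,0,0,0,34.8 | 0.004,-0.016,-0.001,0.25,0,0.83,34.8 | 0,0,0,0.25,0,0.83,34.8' | python3 nudge.py; echo '0,0,0,0,0,0,34.8 | 0,0,0,0,0,0,34.8' | python3 nudge.py
python3 - <<'E'
from h import *
st=ctrl.read_state();im=ctrl.get_image("wrist"); cv2.imwrite("pics/w5.png",cv2.resize(im,(800,600)))
np.save("w5.npy",st,allow_pickle=True)
print(delta(W(CR,38,123,24),[np.pi,.289,CR[2]]),st["gripper_force"],st["qpos"].round(2))
E
```

```text
clock: 13.55
eef_pos: [566.2, 298.5, 150.5]
tool_rot: [-3.137, 0.288, -0.044]
force: [0.8, -1.0, -2.4]
width: 35.6
gripper_force: 23.7
clock: 13.75
eef_pos: [567.4, 293.2, 151.0]
tool_rot: [-3.14, 0.288, -0.046]
force: [1.0, -0.0, -1.0]
width: 35.1
gripper_force: 23.7
(array([ 35.8,  -0.6, 121.8]), array([-0.001, -0.001,  0.001])) 23.723833188414574 [-0.8   0.95  0.73  1.37 -0.67  1.36 -1.57]
```

View pics/w5.png

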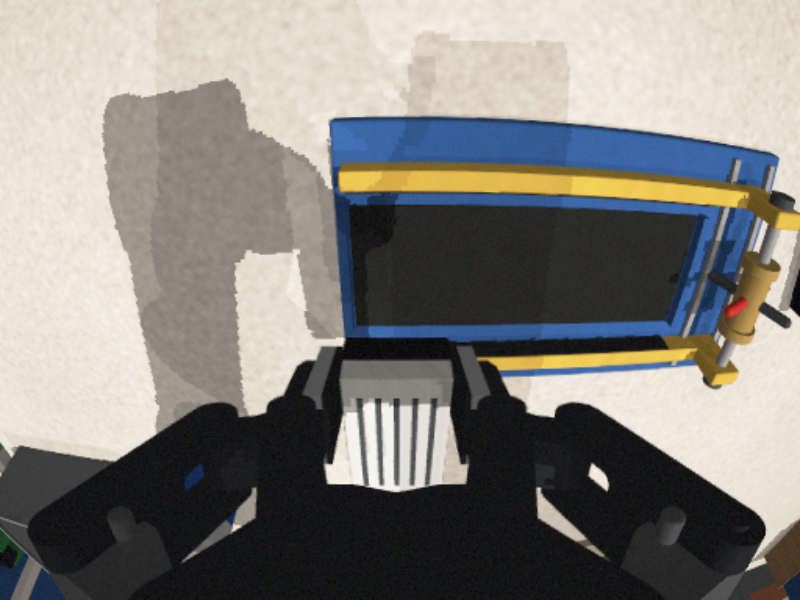

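w5: module held level; cradle plate far-left corner at (331,120), far-right (778,157). Checking these against the cradle estimate.

```bash
python3 - <<'E'
from h import *
st=np.load("w5.npy",allow_pickle=True).item();k=1/1.5625
a=at("wrist",331*k,120*k,12,st);b=at("wrist",778*k,157*k,12,st);print(a,W(CR,95,156,12),b,W(CR,95,-156,12))
print(fit([(95,156),(95,-156)],[a,b]))
# square end of module: top edge corners
for y in(18,-18):
    pass
E
```

```text
[624.98627195 325.61691561  12.        ] [625.72439271 324.5643734   12.        ] [611.90557393  17.82592521  12.        ] [611.06579091  12.90891397  12.        ]
(array([523.53159828, 175.75514998]), np.float64(-0.042473080062657056), array([1.96558953, 1.96558953]))
```

```bash
echo '0.009,0,0.03,0,0,0,34.8 | 0.009,0,0.03,0,0,0,34.8 | 0.009,0,0.03,0,0,0,34.8 | 0.005,0,0.018,0,0,0,34.8 | 0.003,0,0.01,0,0,0,34.8 | 0,0,0,0,0,0,34.8 | 0,0,0,0,0,0,34.8' | python3 nudge.py
python3 - <<'E'
from h import *
print(delta(W(CR,38,123,22),[np.pi,.289,CR[2]]))
E
echo '0.0006,0,0.002,0,0,0,34.8 | 0,0,0,0,0,0,34.8' | python3 nudge.py
```

```text
clock: 14.5
eef_pos: [568.3, 294.7, 28.3]
tool_rot: [-3.14, 0.287, -0.045]
force: [1.1, -0.0, -1.0]
width: 35.4
gripper_force: 23.7
(array([0.8, 0.5, 6.4]), array([-0.001, -0.002,  0.002]))
clock: 14.7
eef_pos: [568.1, 295.0, 26.1]
tool_rot: [-3.139, 0.287, -0.045]
force: [0.3, -0.3, -1.3]
width: 35.5
gripper_force: 23.7
```

In the tool's units: 2 mm is 0.002, 0.6 mm is 0.0006.

```bash
echo '0.0006,0,0.002,0,0,0,34.8 | 0,0,0,0,0,0,34.8' | python3 nudge.py;echo '0.0003,0,0.001,0,0,0,34.8 | 0,0,0,0,0,0,34.8' | python3 nudge.py
```

```text
clock: 14.9
eef_pos: [567.4, 294.9, 23.1]
tool_rot: [-3.14, 0.289, -0.045]
force: [0.1, 0.3, -2.4]
width: 35.2
gripper_force: 23.7
clock: 15.1
eef_pos: [567.5, 294.8, 22.0]
tool_rot: [-3.14, 0.289, -0.046]
force: [-0.2, 0.1, -1.1]
width: 35.4
gripper_force: 23.8
```

In the tool's units: 1 mm is 0.001, 0.3 mm is 0.0003.

```bash
echo '0.0003,0,0.001,0,0,0,34.8 | 0,0,0,0,0,0,34.8' | python3 nudge.py;echo '0.0003,0,0.001,0,0,0,34.8 | 0,0,0,0,0,0,34.8' | python3 nudge.py
```

```text
clock: 15.3
eef_pos: [567.5, 294.8, 21.8]
tool_rot: [-3.14, 0.289, -0.045]
force: [-1.3, 0.2, 4.6]
width: 35.0
gripper_force: 24.3
clock: 15.5
eef_pos: [567.6, 294.8, 21.8]
tool_rot: [-3.14, 0.289, -0.045]
force: [-1.1, -0.5, 9.4]
width: 35.2
gripper_force: 24.8
```

The rows are not in the units I measure in: shifts go in m and turns go in units of 0.1 rad. I convert before sending: -40 mm is -0.04, -9 mm is -0.009, -0.14 rad is -1.4.

```bash
echo '0,0,0,0,0,0,38 | 0,0,0,0,0,0,46 | 0,0,0,0,0,0,46 | -0.003,0,-0.01,0,0,0,46 | -0.009,0,-0.03,0,0,0,46 | -0.012,0,-0.04,0,0,0,46 | -0.012,0,-0.04,0,0,0,40 | 0,0,0,0,-1.4,0,0 | 0,0,0,0,-1.4,0,0 | 0,0,0,0,0,0,0' | python3 nudge.py
python3 - <<'E'
from h import *
st=ctrl.read_state();im=ctrl.get_image("wrist"); cv2.imwrite("pics/w6.png",cv2.resize(im,(800,600)))
print(delta(W(TR,-30,26,145),[np.pi,0,TR[2]]),st["qpos"].round(2))
E
```

```text
clock: 16.5
eef_pos: [568.6, 291.8, 141.7]
tool_rot: [3.139, 0.572, -0.05]
force: [-0.5, -0.2, -1.0]
width: 0.0
gripper_force: 0.0
(array([-30.7, 441.6,  17.7]), array([-0.048,  0.568, -0.17 ])) [-0.64  1.11  0.65  1.08 -0.67  1.71 -1.63]
```

View pics/w6.png

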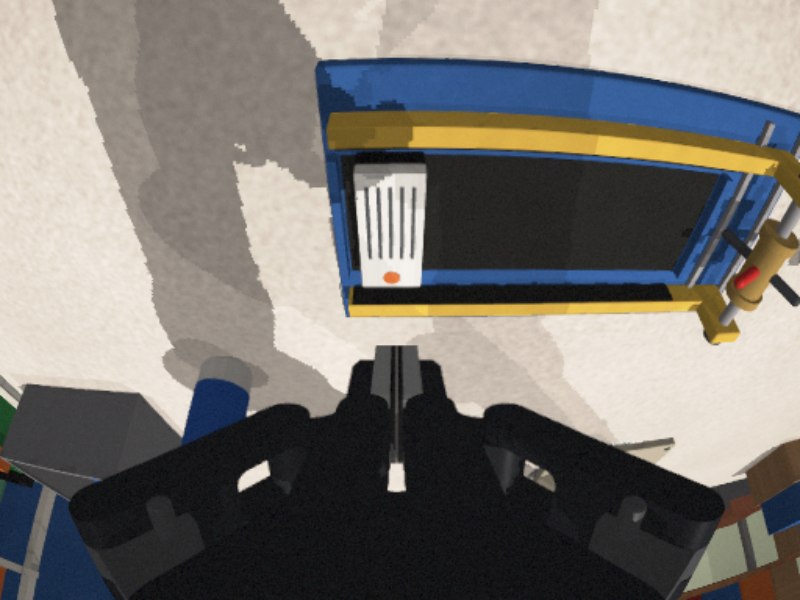

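w6: module 1 lies flat in the cradle, dot at (391,277), between the cheeks. I tilted the wrong way; correcting it.

In the tool's units: 0.142 rad is 1.42.

```bash
echo '0,0,0,0,1.42,0,0 | 0,0,0,0,1.42,0,0 | 0,0,0,0,1.42,0,0 | 0,0,0,0,1.42,0,0 | 0,0,0,0,0,-0.85,0 | 0,0,0,0,0,-0.85,0 | 0,0,0,0,0,0,0' | python3 nudge.py
python3 - <<'E'
from h import *
print(delta(W(TR,-30,26,85),[np.pi,0,TR[2]]))
E
```

```text
clock: 17.25
eef_pos: [565.9, 295.5, 147.1]
tool_rot: [-3.138, -0.002, 0.126]
force: [1.6, -0.1, 0.2]
width: 0.1
gripper_force: 0.0
(array([-109.5,  432.2,   60.5]), array([-0.003, -0.002, -0.   ]))
```

In the tool's units: 39 mm is 0.039, -10 mm is -0.01.

```bash
echo '-0.005,0.02,0,0,0,0,0 | -0.01,0.039,0,0,0,0,0 | -0.01,0.039,0,0,0,0,0 | -0.01,0.039,0,0,0,0,0 | -0.01,0.039,0,0,0,0,0 | -0.01,0.039,0,0,0,0,0 | -0.01,0.039,0,0,0,0,0 | -0.01,0.039,0,0,0,0,0 | -0.01,0.039,0,0,0,0,0 | -0.01,0.04,0,0,0,0,0 | -0.01,0.04,0,0,0,0,0 | -0.004,0.02,0,0,0,0,0' | python3 nudge.py
echo '0,0,0.03,0,0,0,0 | 0,0,0.03,0,0,0,0 | 0,0,0,0,0,0,0 | 0,0,0,0,0,0,0' | python3 nudge.py
python3 - <<'E'
from h import *
st=ctrl.read_state();im=ctrl.get_image("wrist"); cv2.imwrite("pics/w7.png",im)
print(delta(W(TR,-30,26,37),[np.pi,0,TR[2]],st),st["qpos"].round(2))
# find orange dots
hsv=cv2.cvtColor(im,cv2.COLOR_BGR2HSV);m=cv2.inRange(hsv,(3,120,60),(18,255,255))
n,l,s,c=cv2.connectedComponentsWithStats(m)
for i in range(1,n):
    if s[i,4]>30: print(s[i],c[i].round(1),at("wrist",*c[i],49,st).round(1))
print([W(TR,-28,y,49).round(1) for y in(26,-26,-78)])
E
```

```text
clock: 18.45
eef_pos: [511.2, -152.2, 146.0]
tool_rot: [3.14, -0.001, 0.117]
force: [0.5, 0.4, -0.5]
width: -0.2
gripper_force: 0.0
clock: 18.85
eef_pos: [512.1, -147.7, 85.4]
tool_rot: [-3.141, 0.0, 0.123]
force: [-0.6, 0.1, -0.2]
width: 0.1
gripper_force: 0.0
(array([-0.5, -0.9, 48.4]), array([-0.001,  0.   , -0.003])) [-0.14  0.76  0.59  1.98 -0.72  0.62 -0.52]
[ 150  162   51   52 2122] [178.4 186.5] [523.5 -98.9  49. ]
[394 201  13  13 119] [400.  207.2] [ 527.  -249.4   49. ]
[323 203  14  14 156] [329.5 209.3] [ 520.1 -197.5   49. ]
[244 204  15  14 171] [250.7 210.4] [ 513.4 -146.6   49. ]
[385 235  19  10 154] [394.1 239.2] [ 502.5 -252.    49. ]
[317 239  21  10 190] [326.6 243.1] [ 495.6 -200.8   49. ]
[165 241  21   9 161] [175.5 244.5] [481.8 -98.4  49. ]
[ 460  287   52   71 1625] [487.3 322.3] [ 409.4 -414.9   49. ]
[485 345  27  39 188] [497.4 363.8] [ 323.6 -502.4   49. ]
[array([ 513.5, -146.5,   49. ]), array([ 520. , -198.1,   49. ]), array([ 526.5, -249.7,   49. ])]
```

```bash
echo '-0.0005,-0.0009,0.015,0,0,0,0 | 0,0,0.015,0,0,0,0 | 0,0,0.006,0,0,0,0 | 0,0,0.006,0,0,0,0 | 0,0,0.005,0,0,0,0 | 0,0,0,0,0,0,0 | 0,0,0.001,0,0,0,0 | 0,0,0,0,0,0,0' | python3 nudge.py
echo '0,0,-0.02,0,0,0,30 | 0,0,-0.03,0,0,0,60 | 0,0,-0.03,0,0,0,60 | 0.017,0,0,0,0,0,60 | 0.018,0,0,0,1,0,60 | 0,0,0,0,0,0,60 | 0,0,0,0,0,0,60' | python3 nudge.py
python3 - <<'E'
from h import *
st=ctrl.read_state();im=ctrl.get_image("wrist"); cv2.imwrite("pics/w8.png",im)
print(delta(*tip2(26,10,20,.1),st),st["qpos"].round(2))
hsv=cv2.cvtColor(im,cv2.COLOR_BGR2HSV);m=cv2.inRange(hsv,(3,120,60),(18,255,255))
n,l,s,c=cv2.connectedComponentsWithStats(m)
for i in range(1,n):
    if 30<s[i,4]<400: print(s[i],c[i].round(1))
t=np.radians(28);print("tipped dot",proj(W(TR,-28*np.cos(t)-22*np.sin(t),26,27-28*np.sin(t)+22*np.cos(t)),st),"flat",proj(W(TR,-28,26,49),st))
E
```

```text
clock: 19.7
eef_pos: [508.2, -147.3, 37.9]
tool_rot: [-3.139, 0.005, 0.122]
force: [-9.3, -0.5, 10.8]
width: -0.1
gripper_force: 7.4
clock: 20.4
eef_pos: [545.9, -142.6, 117.2]
tool_rot: [-3.14, -0.098, 0.123]
force: [0.3, -0.6, 0.4]
width: 59.6
gripper_force: 0.0
(array([17.8, -0.1, 45.6]), array([-0.002,  0.002, -0.003])) [-0.14  0.7   0.57  1.96 -0.75  0.6  -0.51]
[374 237  10  11  89] [378.5 242.2]
[247 245  12   7  71] [252.6 247.9]
[370 265  13   5  47] [376.8 267.1]
[191 271   8   8  48] [194.8 274.8]
[307 270   9   8  59] [310.8 273.6]
[244 272  18   7 126] [252.5 275. ]
[477 308  28  34 302] [492.9 324.5]
[502 356  10  10  31] [507.6 360.4]
tipped dot [252.47955117 247.58255905] flat [252.38079835 246.6555733 ]
```

In the tool's units: 10 mm is 0.01, 9 mm is 0.009, 0.1 rad is 1.

```bash
echo '0.009,0,0,0,1,0,60 | 0.009,0,0.01,0,0,0,60 | 0,0,0,0,0,0,52 | 0,0,0,0,0,0,50' | python3 nudge.py
python3 - <<'E'
from h import *
st=ctrl.read_state()
print(delta(*tip2(26,10),st),st["qpos"].round(2))
E
```

```text
clock: 20.85
eef_pos: [566.7, -139.8, 109.0]
tool_rot: [-3.14, -0.198, 0.125]
force: [-0.9, -0.3, 0.2]
width: 50.1
gripper_force: 0.0
(array([-7.7, -0. , 54.9]), array([-0.001,  0.002, -0.001])) [-0.06  0.69  0.45  2.   -0.88  0.47 -0.38]
```

In the tool's units: 25 mm is 0.025, 20 mm is 0.02.

```bash
echo '-0.008,0,0,0,0,0,46 | 0,0,0.025,0,0,0,44 | 0,0,0.02,0,0,0,42 | 0,0,0.01,0,0,0,40 | 0,0,0,0,0,0,38 | 0,0,0,0,0,0,36.5 | 0,0,0,0,0,0,35.8 | 0,0,0,0,0,0,35.8' | python3 nudge.py
python3 - <<'E'
from h import *
st=ctrl.read_state()
print(delta(*tip2(26,10),st))
E
```

```text
clock: 21.65
eef_pos: [569.1, -139.5, 54.6]
tool_rot: [-3.141, -0.2, 0.124]
force: [-1.1, 0.4, -0.7]
width: 35.8
gripper_force: 5.1
(array([ 0.6, -0. ,  1.1]), array([-0.001,  0.   , -0.002]))
```

```bash
echo '0,0,0,0,0,0,35.3 | 0,0,0,0,0,0,35 | 0,0,0,0,0,0,34.8 | 0,0,0,0,0,0,34.8' | python3 nudge.py
```

```text
clock: 22.05
eef_pos: [569.4, -139.4, 54.4]
tool_rot: [-3.14, -0.2, 0.124]
force: [-1.6, 0.2, 1.8]
width: 35.2
gripper_force: 23.2
```

In the tool's units: -35 mm is -0.035, -30 mm is -0.03, -0.1 rad is -1.

```bash
echo '0.001,0,-0.005,0,0,0,34.8 | 0.002,0,-0.01,0,0,0,34.8 | 0.004,0,-0.02,0,0,0,34.8 | 0.006,0,-0.03,0,0,0,34.8 | 0.007,0,-0.035,0,0,0,34.8 | 0,0,0,0,-1,0,34.8 | 0,0,0,0,-1,0,34.8 | 0,0,0,0,-1,0,34.8 | 0,0,0,0,-1,0,34.8 | 0,0,0,0,-0.89,0,34.8 | 0,0,0,0,0,0,34.8 | 0,0,0,0,0,0,34.8' | python3 nudge.py
python3 - <<'E'
from h import *
print(delta(W(CR,38,61,150),[np.pi,.289,CR[2]]))
E
```

```text
clock: 23.25
eef_pos: [568.7, -139.7, 156.0]
tool_rot: [-3.141, 0.289, 0.124]
force: [-0.5, 0.1, -1.0]
width: 35.5
gripper_force: 23.1
(array([  41.7, -369.8,   -6. ]), array([ 0.048, -0.   ,  0.164]))
```

```bash
echo '0.003,-0.02,0,0,0,0,34.8 | 0.004,-0.038,0,0,0,0,34.8 | 0.004,-0.038,0,0,0,0,34.8 | 0.004,-0.038,-0.001,0,0,0,34.8 | 0.004,-0.038,-0.001,0,0,0,34.8 | 0.004,-0.038,-0.001,0,0,0,34.8 | 0.004,-0.038,-0.001,0,0,0,34.8 | 0.004,-0.038,-0.001,0,0,0,34.8 | 0.004,-0.038,-0.001,0,0,0,34.8 | 0.004,-0.036,0,0,0,0,34.8 | 0.003,-0.01,0,0.24,0,0.82,34.8 | 0,0,0,0.24,0,0.82,34.8' | python3 nudge.py; echo '0,0,0,0,0,0,34.8 | 0,0,0,0,0,0,34.8' | python3 nudge.py
python3 - <<'E'
from h import *
st=ctrl.read_state()
print(delta(W(CR,38,61,24),[np.pi,.289,CR[2]]),st["qpos"].round(2))
im=ctrl.get_image("wrist"); cv2.imwrite("pics/w9.png",cv2.resize(im,(800,600)))
E
```

```text
clock: 24.45
eef_pos: [563.9, 235.6, 150.9]
tool_rot: [-3.138, 0.288, -0.046]
force: [0.1, 0.2, -1.6]
width: 34.8
gripper_force: 23.1
clock: 24.65
eef_pos: [564.7, 231.5, 151.2]
tool_rot: [-3.141, 0.288, -0.047]
force: [-0.6, 0.4, -1.0]
width: 35.1
gripper_force: 23.2
(array([ 35.8,  -0.7, 122.1]), array([-0.001, -0.001, -0.   ])) [-0.74  0.93  0.76  1.45 -0.66  1.32 -1.46]
```

In the tool's units: 30 mm is 0.03, 18 mm is 0.018.

```bash
echo '0.009,-0.0005,0.03,0,0,0,34.8 | 0.009,0,0.03,0,0,0,34.8 | 0.009,0,0.03,0,0,0,34.8 | 0.005,0,0.018,0,0,0,34.8 | 0.003,0,0.01,0,0,0,34.8 | 0,0,0,0,0,0,34.8 | 0.0007,0,0.0024,0,0,0,34.8 | 0,0,0,0,0,0,34.8' | python3 nudge.py;echo '0.0006,0,0.002,0,0,0,34.8 | 0,0,0,0,0,0,34.8' | python3 nudge.py; echo '0.0003,0,0.001,0,0,0,34.8 | 0,0,0,0,0,0,34.8' | python3 nudge.py
```

```text
clock: 25.5
eef_pos: [565.5, 233.4, 25.8]
tool_rot: [-3.14, 0.288, -0.046]
force: [-0.4, 0.5, -1.3]
width: 35.1
gripper_force: 23.1
clock: 25.7
eef_pos: [565.5, 233.5, 23.5]
tool_rot: [-3.14, 0.288, -0.046]
force: [1.5, 0.2, 0.4]
width: 35.4
gripper_force: 23.4
clock: 25.9
eef_pos: [565.5, 233.5, 23.4]
tool_rot: [-3.14, 0.288, -0.046]
force: [0.8, -0.2, 7.4]
width: 35.0
gripper_force: 24.0
```

Contact. Release, raise, level (+ry) and yaw for the next.

```bash
echo '0,0,0,0,0,0,38 | 0,0,0,0,0,0,44 | 0,0,0,0,0,0,44 | -0.003,0,-0.01,0,0,0,44 | -0.009,0,-0.03,0,0,0,44 | -0.012,0,-0.04,0,0,0,44 | -0.012,0,-0.04,0,0,0,40 | 0,0,0,0,1.4,0,0 | 0,0,0,0,1.46,0,0 | 0,0,0,0,0,-0.85,0 | 0,0,0,0,0,-0.85,0 | 0,0,0,0,0,0,0' | python3 nudge.py
python3 - <<'E'
from h import *
st=ctrl.read_state();im=ctrl.get_image("wrist"); cv2.imwrite("pics/w10.png",cv2.resize(im,(800,600)))
print(delta(W(TR,-30,-26,145),[np.pi,0,TR[2]]),st["qpos"].round(2))
E
```

```text
clock: 27.1
eef_pos: [564.2, 233.6, 147.9]
tool_rot: [-3.139, 0.003, 0.124]
force: [0.0, -0.5, 0.5]
width: 0.1
gripper_force: 0.0
(array([-98.5, 422.9,   2.1]), array([-0.002,  0.003, -0.005])) [-0.87  0.8   0.76  1.72 -0.68  0.91 -1.27]
```

View pics/w10.png

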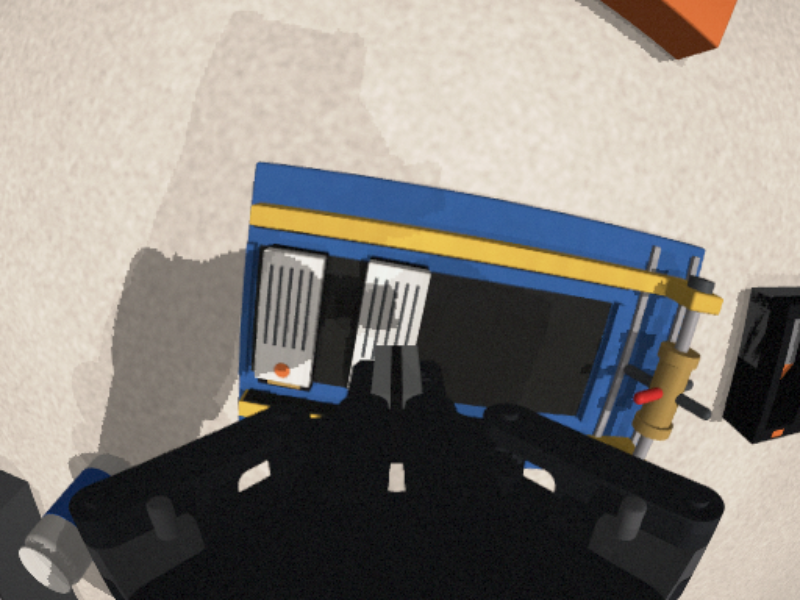

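w10: modules at (290,315) and (390,325) lie flat between the cheeks. On to the third.

In the tool's units: 38 mm is 0.038, -9 mm is -0.009.

```bash
echo '-0.005,0.02,0,0,0,0,0 | -0.009,0.038,0,0,0,0,0 | -0.009,0.038,0,0,0,0,0 | -0.009,0.038,0,0,0,0,0 | -0.009,0.038,0,0,0,0,0 | -0.009,0.038,0,0,0,0,0 | -0.009,0.038,0,0,0,0,0 | -0.009,0.038,0,0,0,0,0 | -0.009,0.038,0,0,0,0,0 | -0.009,0.038,0,0,0,0,0 | -0.009,0.038,0,0,0,0,0 | -0.004,0.023,0,0,0,0,0' | python3 nudge.py
echo '0,0,0.03,0,0,0,0 | 0,0,0.03,0,0,0,0 | 0,0,0,0,0,0,0 | 0,0,0,0,0,0,0' | python3 nudge.py
cat >> h.py <<'E'
def dots(im,lo=30,hi=400):
    m=cv2.inRange(cv2.cvtColor(im,cv2.COLOR_BGR2HSV),(3,120,60),(18,255,255))
    n,l,s,c=cv2.connectedComponentsWithStats(m)
    return [(s[i].tolist(),c[i].round(1)) for i in range(1,n) if lo<s[i,4]<hi]
E
python3 - <<'E'
from h import *
st=ctrl.read_state();im=ctrl.get_image("wrist"); cv2.imwrite("pics/w11.png",im)
print(delta(W(TR,-30,-26,37),[np.pi,0,TR[2]],st),st["qpos"].round(2))
for s,c in dots(im): print(s,c,at("wrist",*c,49,st).round(1))
E
```

```text
clock: 28.35
eef_pos: [517.2, -203.2, 147.3]
tool_rot: [3.14, 0.003, 0.117]
force: [0.0, -0.3, -0.1]
width: -0.1
gripper_force: 0.0
clock: 28.75
eef_pos: [517.8, -199.2, 86.9]
tool_rot: [-3.141, 0.004, 0.121]
force: [0.4, -0.4, -0.1]
width: -0.1
gripper_force: 0.0
(array([ 0.5, -0.8, 49.9]), array([-0.001,  0.004, -0.005])) [-0.06  0.79  0.61  1.92 -0.71  0.67 -0.46]
[243, 201, 15, 14, 167] [250.1 207.8] [ 520.1 -197.5   49. ]
[324, 200, 13, 14, 146] [330.  206.5] [ 527.  -249.5   49. ]
[101, 236, 19, 8, 133] [110.2 239.4] [481.8 -98.9  49. ]
[317, 236, 21, 10, 189] [326.5 240.3] [ 502.5 -252.3   49. ]
[166, 238, 21, 9, 173] [176.1 241.8] [ 488.7 -149.9   49. ]
[465, 291, 12, 8, 34] [469.6 294. ] [ 454.5 -413.1   49. ]
[468, 341, 44, 43, 252] [485.4 361. ] [ 340.5 -519.8   49. ]
```

```bash
echo '0.0005,-0.0005,0.015,0,0,0,0 | 0,0,0.015,0,0,0,0 | 0,0,0.006,0,0,0,0 | 0,0,0.006,0,0,0,0 | 0,0,0.006,0,0,0,0 | 0,0,0,0,0,0,0 | 0,0,0.0015,0,0,0,0 | 0,0,0,0,0,0,0' | python3 nudge.py
echo '0,0,-0.02,0,0,0,30 | 0,0,-0.03,0,0,0,60 | 0,0,-0.03,0,0,0,60 | 0.022,0,0,0,0,0,60 | 0.022,0,0,0,1,0,60 | 0.008,0,0,0,1,0,55 | 0,0,0,0,0,0,50 | 0,0,0,0,0,0,50' | python3 nudge.py
python3 - <<'E'
from h import *
st=ctrl.read_state();im=ctrl.get_image("wrist"); cv2.imwrite("pics/w12.png",im)
print(delta(*tip2(-26,10),st),st["qpos"].round(2))
for s,c in dots(im): print(s,c)
t=np.radians(28);print("tipped dot",proj(W(TR,-28*np.cos(t)-22*np.sin(t),-26,27-28*np.sin(t)+22*np.cos(t)),st))
E
```

```text
clock: 29.6
eef_pos: [517.6, -198.2, 39.1]
tool_rot: [-3.139, 0.003, 0.122]
force: [-5.9, 2.1, 19.7]
width: 0.0
gripper_force: 10.1
clock: 30.4
eef_pos: [569.7, -192.2, 118.1]
tool_rot: [-3.14, -0.195, 0.121]
force: [0.3, -0.4, 0.3]
width: 50.0
gripper_force: 0.0
(array([-5.9, -0.3, 64.5]), array([-0.001,  0.004, -0.005])) [ 0.01  0.7   0.49  1.94 -0.86  0.55 -0.33]
[202, 236, 10, 41, 230] [207.6 259.9]
[247, 274, 11, 7, 65] [252. 277.]
[244, 300, 18, 8, 125] [252.4 303.8]
tipped dot [252.41349145 277.18325718]
```

In the tool's units: 25 mm is 0.025, 20 mm is 0.02, -0.005 rad is -0.05.

```bash
echo '-0.006,0,0.01,0,0,-0.05,46 | 0,0,0.025,0,0,0,44 | 0,0,0.02,0,0,0,42 | 0,0,0.01,0,0,0,40 | 0,0,0,0,0,0,38 | 0,0,0,0,0,0,36.5 | 0,0,0,0,0,0,35.8 | 0,0,0,0,0,0,35.8' | python3 nudge.py
python3 - <<'E'
from h import *
st=ctrl.read_state()
print(delta(*tip2(-26,10),st))
E
```

```text
clock: 31.25
eef_pos: [576.8, -190.9, 53.6]
tool_rot: [3.141, -0.197, 0.128]
force: [-0.2, -0.1, -2.3]
width: 36.0
gripper_force: 6.7
(array([-0.4, -0. , -0.2]), array([-0.   ,  0.003,  0.002]))
```

```bash
echo '0,0,0,0,0,0,35.3 | 0,0,0,0,0,0,35 | 0,0,0,0,0,0,34.8 | 0,0,0,0,0,0,34.8' | python3 nudge.py; echo '0.001,0,-0.005,0,0,0,34.8 | 0.002,0,-0.01,0,0,0,34.8 | 0.004,0,-0.02,0,0,0,34.8 | 0.006,0,-0.03,0,0,0,34.8 | 0.007,0,-0.035,0,0,0,34.8 | 0,0,0,0,-1,0,34.8 | 0,0,0,0,-1,0,34.8 | 0,0,0,0,-1,0,34.8 | 0,0,0,0,-1,0,34.8 | 0,0,0,0,-0.89,0,34.8 | 0,0,0,0,0,0,34.8 | 0,0,0,0,0,0,34.8' | python3 nudge.py
python3 - <<'E'
from h import *
print(delta(W(CR,38,-1,150),[np.pi,.289,CR[2]]))
E
```

```text
clock: 31.65
eef_pos: [577.1, -190.9, 53.3]
tool_rot: [3.142, -0.197, 0.128]
force: [-0.0, 1.0, 0.5]
width: 35.3
gripper_force: 24.1
clock: 32.85
eef_pos: [576.6, -190.9, 154.9]
tool_rot: [3.141, 0.292, 0.128]
force: [-0.4, -0.6, -0.8]
width: 35.5
gripper_force: 24.1
(array([  31.1, -360.3,   -4.5]), array([0.051, 0.003, 0.168]))
```

```bash
echo '0.003,-0.02,0,0,0,0,34.8 | 0.003,-0.038,0,0,0,0,34.8 | 0.003,-0.038,0,0,0,0,34.8 | 0.003,-0.038,0,0,0,0,34.8 | 0.003,-0.038,-0.001,0,0,0,34.8 | 0.003,-0.038,-0.001,0,0,0,34.8 | 0.003,-0.038,-0.001,0,0,0,34.8 | 0.003,-0.038,-0.001,0,0,0,34.8 | 0.003,-0.038,0,0,0,0,34.8 | 0.003,-0.026,0,0,0,0,34.8 | 0.001,-0.01,0,0.25,0,0.84,34.8 | 0,0,0,0.25,0,0.84,34.8' | python3 nudge.py; echo '0,0,0,0,0,0,34.8 | 0,0,0,0,0,0,34.8' | python3 nudge.py
python3 - <<'E'
from h import *
st=ctrl.read_state()
print(delta(W(CR,38,-1,24),[np.pi,.289,CR[2]]),st["qpos"].round(2))
im=ctrl.get_image("wrist"); cv2.imwrite("pics/w13.png",cv2.resize(im,(800,600)))
E
```

```text
clock: 34.05
eef_pos: [560.7, 172.4, 150.7]
tool_rot: [-3.139, 0.291, -0.048]
force: [0.9, -0.8, -2.6]
width: 35.3
gripper_force: 24.2
clock: 34.25
eef_pos: [561.3, 168.9, 150.8]
tool_rot: [3.142, 0.291, -0.048]
force: [0.2, -0.5, -1.8]
width: 35.1
gripper_force: 24.2
(array([ 36.4,  -1.5, 121.5]), array([-0.   ,  0.002, -0.001])) [-0.69  0.91  0.78  1.52 -0.64  1.3  -1.36]
```

```bash
echo '0.009,-0.0015,0.03,0,0,0,34.8 | 0.009,0,0.03,0,0,0,34.8 | 0.009,0,0.03,0,0,0,34.8 | 0.005,0,0.018,0,0,0,34.8 | 0.003,0,0.01,0,0,0,34.8 | 0,0,0,0,0,0,34.8 | 0.0007,0,0.0024,0,0,0,34.8 | 0,0,0,0,0,0,34.8' | python3 nudge.py;echo '0.0006,0,0.002,0,0,0,34.8 | 0,0,0,0,0,0,34.8' | python3 nudge.py; echo '0.0003,0,0.001,0,0,0,34.8 | 0,0,0,0,0,0,34.8' | python3 nudge.py; echo '0.0003,0,0.001,0,0,0,34.8 | 0,0,0,0,0,0,34.8' | python3 nudge.py
```

```text
clock: 35.1
eef_pos: [561.9, 171.6, 25.3]
tool_rot: [-3.142, 0.291, -0.047]
force: [-0.3, 0.4, -2.1]
width: 35.3
gripper_force: 24.1
clock: 35.3
eef_pos: [561.3, 171.8, 22.6]
tool_rot: [3.142, 0.292, -0.047]
force: [-0.1, 0.2, -1.0]
width: 35.6
gripper_force: 24.2
clock: 35.5
eef_pos: [561.4, 171.8, 21.8]
tool_rot: [-3.142, 0.292, -0.047]
force: [-0.0, 0.6, 2.0]
width: 35.3
gripper_force: 24.6
clock: 35.7
eef_pos: [561.4, 171.8, 21.7]
tool_rot: [-3.141, 0.292, -0.047]
force: [-0.9, 0.1, 9.6]
width: 35.1
gripper_force: 25.2
```

In the tool's units: -40 mm is -0.04, -30 mm is -0.03, 0.146 rad is 1.46.

```bash
echo '0,0,0,0,0,0,38 | 0,0,0,0,0,0,44 | 0,0,0,0,0,0,44 | -0.003,0,-0.01,0,0,0,44 | -0.009,0,-0.03,0,0,0,44 | -0.012,0,-0.04,0,0,0,44 | -0.012,0,-0.04,0,0,0,40 | 0,0,0,0,1.46,0,0 | 0,0,0,0,1.46,0,0 | 0,0,0,0,0,-0.85,0 | 0,0,0,0,0,-0.85,0 | 0,0,0,0,0,0,0' | python3 nudge.py
python3 - <<'E'
from h import *
st=ctrl.read_state();im=ctrl.get_image("wrist"); cv2.imwrite("pics/w14.png",cv2.resize(im,(800,600)))
print(delta(W(TR,-30,-78,145),[np.pi,0,TR[2]]),st["qpos"].round(2))
E
```

```text
clock: 36.9
eef_pos: [561.0, 171.9, 146.4]
tool_rot: [-3.141, -0.0, 0.123]
force: [0.3, 0.6, -0.3]
width: -0.0
gripper_force: 0.0
(array([-87.4, 414.2,   0.9]), array([-0.   , -0.   , -0.005])) [-0.8   0.77  0.77  1.8  -0.7   0.87 -1.14]
```

In the tool's units: 38 mm is 0.038, 20 mm is 0.02.

```bash
echo '-0.004,0.02,0,0,0,0,0 | -0.008,0.038,0,0,0,0,0 | -0.008,0.038,0,0,0,0,0 | -0.008,0.038,0,0,0,0,0 | -0.008,0.038,0,0,0,0,0 | -0.008,0.038,0,0,0,0,0 | -0.008,0.038,0,0,0,0,0 | -0.008,0.038,0,0,0,0,0 | -0.008,0.038,0,0,0,0,0 | -0.008,0.038,0,0,0,0,0 | -0.008,0.038,0,0,0,0,0 | -0.003,0.014,0,0,0,0,0' | python3 nudge.py
echo '0,0,0.03,0,0,0,0 | 0,0,0.03,0,0,0,0 | 0,0,0,0,0,0,0 | 0,0,0,0,0,0,0' | python3 nudge.py
python3 - <<'E'
from h import *
st=ctrl.read_state();im=ctrl.get_image("wrist"); cv2.imwrite("pics/w15.png",im)
print(delta(W(TR,-30,-78,37),[np.pi,0,TR[2]],st),st["qpos"].round(2))
for s,c in dots(im): print(s,c,at("wrist",*c,49,st).round(1))
E
```

```text
clock: 38.15
eef_pos: [524.2, -255.7, 146.3]
tool_rot: [3.137, 0.001, 0.115]
force: [0.7, -1.2, 0.3]
width: -0.2
gripper_force: 0.0
clock: 38.55
eef_pos: [525.4, -249.7, 85.6]
tool_rot: [-3.142, 0.001, 0.122]
force: [0.1, 0.6, 0.9]
width: 0.3
gripper_force: 0.0
(array([-0.8,  0.1, 48.6]), array([-0.   ,  0.001, -0.004])) [ 0.02  0.82  0.63  1.84 -0.71  0.72 -0.4 ]
[245, 204, 15, 14, 168] [252.2 210.3] [ 526.8 -249.6   49. ]
[50, 234, 14, 8, 95] [ 56.4 237.7] [481.8 -99.2  49. ]
[102, 237, 18, 9, 139] [110.4 241.3] [ 488.7 -150.3   49. ]
[167, 240, 21, 9, 180] [177. 244.] [ 495.5 -201.5   49. ]
[433, 299, 15, 9, 44] [440.2 302.7] [ 455.9 -427.    49. ]
[448, 325, 18, 35, 127] [458.5 342.3] [ 398.5 -485.5   49. ]
[449, 339, 63, 45, 313] [475.  361.3] [ 356.2 -542.7   49. ]
```

```bash
echo '-0.0005,0,0.015,0,0,0,0 | 0,0,0.015,0,0,0,0 | 0,0,0.006,0,0,0,0 | 0,0,0.006,0,0,0,0 | 0,0,0.005,0,0,0,0 | 0,0,0,0,0,0,0 | 0,0,0.0015,0,0,0,0 | 0,0,0,0,0,0,0' | python3 nudge.py
echo '0,0,-0.02,0,0,0,30 | 0,0,-0.03,0,0,0,60 | 0,0,-0.03,0,0,0,60 | 0.022,0,0,0,0,0,60 | 0.022,0,0,0,1,0,60 | 0.004,0,0,0,1,0,55 | 0,0,0,0,0,0,50 | 0,0,0,0,0,0,50' | python3 nudge.py
python3 - <<'E'
from h import *
st=ctrl.read_state();im=ctrl.get_image("wrist"); cv2.imwrite("pics/w16.png",im)
print(delta(*tip2(-78,10),st),st["qpos"].round(2))
for s,c in dots(im): print(s,c)
t=np.radians(28);print("tipped dot",proj(W(TR,-28*np.cos(t)-22*np.sin(t),-78,27-28*np.sin(t)+22*np.cos(t)),st))
E
```

```text
clock: 39.4
eef_pos: [524.1, -250.2, 38.8]
tool_rot: [-3.141, 0.0, 0.122]
force: [-7.1, 3.2, 17.7]
width: 0.1
gripper_force: 9.3
clock: 40.2
eef_pos: [572.5, -244.6, 117.8]
tool_rot: [-3.141, -0.199, 0.121]
force: [0.6, 0.3, 0.3]
width: 50.0
gripper_force: 0.0
(array([-2.2, -0.7, 64.9]), array([ 0.001,  0.001, -0.005])) [ 0.1   0.73  0.51  1.88 -0.86  0.6  -0.27]
[169, 231, 17, 10, 63] [174.  233.4]
[203, 231, 8, 42, 175] [207.4 255.2]
[247, 270, 11, 7, 66] [252.1 273. ]
[243, 296, 19, 8, 148] [252.  299.5]
[496, 375, 16, 9, 46] [504.4 379.8]
tipped dot [251.84686288 273.47595255]
```

```bash
echo '-0.0022,-0.0005,0.01,0,0,-0.05,46 | 0,0,0.025,0,0,0,44 | 0,0,0.02,0,0,0,42 | 0,0,0.01,0,0,0,40 | 0,0,0,0,0,0,38 | 0,0,0,0,0,0,36.5 | 0,0,0,0,0,0,35.8 | 0,0,0,0,0,0,35.8' | python3 nudge.py; echo '0,0,0,0,0,0,35.3 | 0,0,0,0,0,0,35 | 0,0,0,0,0,0,34.8 | 0,0,0,0,0,0,34.8' | python3 nudge.py; echo '0.001,0,-0.005,0,0,0,34.8 | 0.002,0,-0.01,0,0,0,34.8 | 0.004,0,-0.02,0,0,0,34.8 | 0.006,0,-0.03,0,0,0,34.8 | 0.007,0,-0.035,0,0,0,34.8 | 0,0,0,0,-1,0,34.8 | 0,0,0,0,-1,0,34.8 | 0,0,0,0,-1,0,34.8 | 0,0,0,0,-1,0,34.8 | 0,0,0,0,-0.89,0,34.8 | 0,0,0,0,0,0,34.8 | 0,0,0,0,0,0,34.8' | python3 nudge.py
python3 - <<'E'
from h import *
print(delta(W(CR,38,-63,150),[np.pi,.289,CR[2]]))
E
```

```text
clock: 41.05
eef_pos: [583.3, -242.6, 54.0]
tool_rot: [3.139, -0.2, 0.128]
force: [-0.3, -0.2, -1.2]
width: 36.1
gripper_force: 5.1
clock: 41.45
eef_pos: [583.4, -242.4, 53.6]
tool_rot: [3.14, -0.2, 0.128]
force: [-0.8, -1.1, -0.4]
width: 35.5
gripper_force: 23.7
clock: 42.65
eef_pos: [582.8, -242.2, 155.2]
tool_rot: [3.14, 0.289, 0.127]
force: [0.2, -0.9, -1.3]
width: 35.2
gripper_force: 23.8
(array([  21.1, -350.9,   -1.5]), array([ 0.052, -0.   ,  0.167]))
```

```bash
echo '0.002,-0.02,0,0,0,0,34.8 | 0.002,-0.038,0,0,0,0,34.8 | 0.002,-0.038,0,0,0,0,34.8 | 0.002,-0.038,0,0,0,0,34.8 | 0.002,-0.038,0,0,0,0,34.8 | 0.002,-0.038,0,0,0,0,34.8 | 0.002,-0.038,0,0,0,0,34.8 | 0.002,-0.038,0,0,0,0,34.8 | 0.002,-0.038,0,0,0,0,34.8 | 0.002,-0.022,0,0,0,0,34.8 | 0.001,-0.005,0,0.25,0,0.84,34.8 | 0,0,0,0.25,0,0.84,34.8' | python3 nudge.py; echo '0,0,0,0,0,0,34.8 | 0,0,0,0,0,0,34.8' | python3 nudge.py
python3 - <<'E'
from h import *
st=ctrl.read_state()
print(delta(W(CR,38,-62,24),[np.pi,.289,CR[2]]),st["qpos"].round(2))
im=ctrl.get_image("wrist"); cv2.imwrite("pics/w17.png",cv2.resize(im,(800,600)))
E
```

```text
clock: 43.85
eef_pos: [557.6, 109.9, 149.8]
tool_rot: [-3.141, 0.287, -0.05]
force: [-0.5, -0.2, -1.3]
width: 35.2
gripper_force: 23.8
clock: 44.05
eef_pos: [558.0, 107.4, 149.7]
tool_rot: [3.141, 0.288, -0.048]
force: [0.4, 0.5, -2.7]
width: 35.4
gripper_force: 23.8
(array([ 36.1,  -2.2, 120.4]), array([ 0.   , -0.001, -0.001])) [-0.62  0.9   0.8   1.57 -0.63  1.27 -1.25]
```

View pics/w17.png

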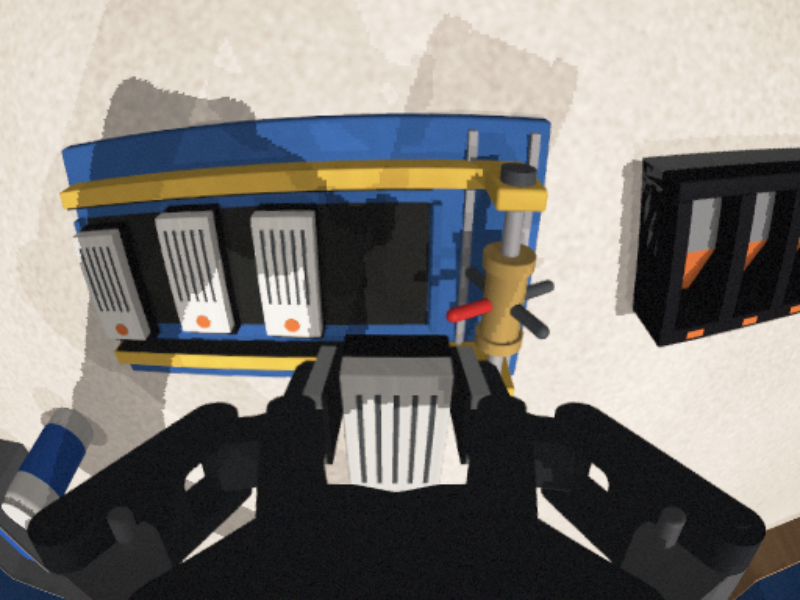

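w17: three modules flat at (115,285), (195,270), (287,270); red pin leans to the deck at (470,308), clear of the fourth slot.

In the tool's units: 30 mm is 0.03, 10 mm is 0.01.

```bash
echo '0.009,-0.002,0.03,0,0,0,34.8 | 0.009,0,0.03,0,0,0,34.8 | 0.009,0,0.03,0,0,0,34.8 | 0.005,0,0.018,0,0,0,34.8 | 0.003,0,0.01,0,0,0,34.8 | 0,0,0,0,0,0,34.8 | 0.0003,0,0.001,0,0,0,34.8 | 0,0,0,0,0,0,34.8' | python3 nudge.py;echo '0.0006,0,0.002,0,0,0,34.8 | 0,0,0,0,0,0,34.8' | python3 nudge.py; echo '0.0003,0,0.001,0,0,0,34.8 | 0,0,0,0,0,0,34.8' | python3 nudge.py; echo '0.0003,0,0.001,0,0,0,34.8 | 0,0,0,0,0,0,34.8' | python3 nudge.py
```

```text
clock: 44.9
eef_pos: [559.2, 110.3, 25.9]
tool_rot: [3.141, 0.287, -0.048]
force: [-0.1, 0.9, -1.8]
width: 35.4
gripper_force: 23.8
clock: 45.1
eef_pos: [558.5, 110.5, 23.0]
tool_rot: [3.141, 0.289, -0.048]
force: [-0.8, -0.2, -3.5]
width: 35.1
gripper_force: 23.8
clock: 45.3
eef_pos: [558.5, 110.5, 22.2]
tool_rot: [3.141, 0.289, -0.048]
force: [0.3, 1.0, 3.2]
width: 35.5
gripper_force: 24.3
clock: 45.5
eef_pos: [558.6, 110.5, 22.2]
tool_rot: [3.141, 0.289, -0.048]
force: [-0.7, 1.2, 10.7]
width: 35.5
gripper_force: 25.0
```

```bash
echo '0,0,0,0,0,0,38 | 0,0,0,0,0,0,43 | 0,0,0,0,0,0,43 | -0.003,0,-0.01,0,0,0,43 | -0.009,0,-0.03,0,0,0,43 | -0.012,0,-0.04,0,0,0,43 | -0.012,0,-0.04,0,0,0,40 | 0,0,0,0,1.46,0,0 | 0,0,0,0,1.43,0,0 | 0,0,0,0,0,0,0' | python3 nudge.py
python3 - <<'E'
from h import *
st=ctrl.read_state();im=ctrl.get_image("wrist"); cv2.imwrite("pics/w18.png",cv2.resize(im,(800,600)));np.save("w18.npy",st,allow_pickle=True)
print(delta(W(CR,0,-188,145),[np.pi,0,CR[2]]),st["qpos"].round(2))
E
```

```text
clock: 46.5
eef_pos: [552.0, 110.3, 146.2]
tool_rot: [-3.141, 0.004, -0.05]
force: [-0.5, -0.6, 1.1]
width: 0.2
gripper_force: 0.0
(array([-34. , 127.5,   1.6]), array([-0.001,  0.003, -0.002])) [-0.74  0.77  0.83  1.86 -0.74  0.86 -1.16]
```

View pics/w18.png

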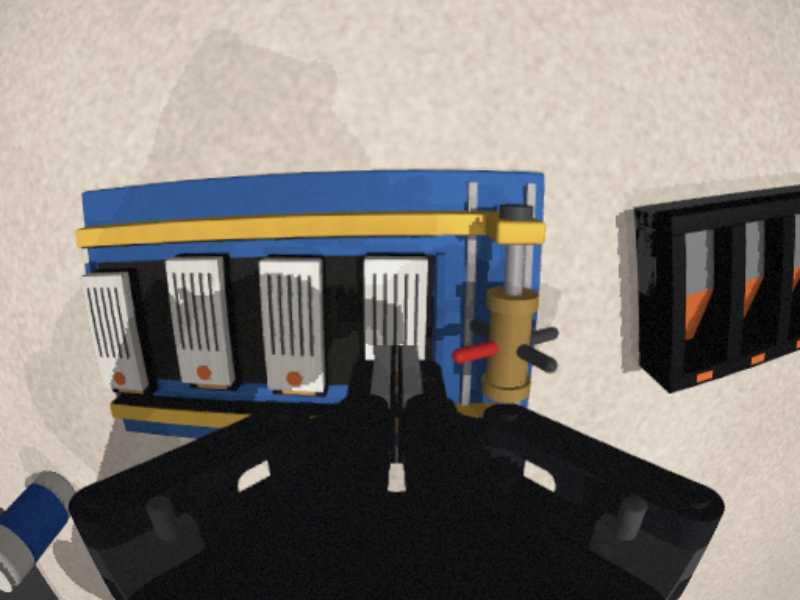

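w18: all four modules flat between the cheeks (tops at 105..400 px across, y≈320); sleeve centre (510,345), red pin tip (459,355). Estimating the sleeve angle from the pin tip.

```bash
python3 - <<'E'
from h import *
st=np.load("w18.npy",allow_pickle=True).item()
for t in np.arange(.2,1.6,.2): print(t.round(1),(proj(W(CR,0,-128+38*np.sin(t),50+38*np.cos(t)),st)*1.5625).round())
print("ends",[(proj(W(CR,x,-128,50),st)*1.5625).round() for x in(-30,30)])
E
echo '-0.012,0.03,0,0,0,0,0 | -0.012,0.035,0,0,0,0,0 | -0.01,0.035,0,0,0,0,0 | 0,0.028,0,0,0,0,0 | 0,0,0.035,0,0,0,0 | 0,0,0.04,0,0,0,0 | 0,0,0.004,0,0,0,0 | 0,0,0,0,0,0,0' | python3 nudge.py
python3 - <<'E'
from h import *
print(delta(W(CR,0,-188,67),[np.pi,0,CR[2]]))
E
```

```text
0.2 [515. 374.]
0.4 [500. 372.]
0.6 [485. 370.]
0.8 [472. 366.]
1.0 [461. 361.]
1.2 [453. 356.]
1.4 [448. 351.]
ends [array([508., 392.]), array([516., 294.])]
clock: 47.35
eef_pos: [518.4, -16.2, 66.6]
tool_rot: [3.14, 0.002, -0.048]
force: [0.5, -0.7, 0.1]
width: -0.3
gripper_force: 0.0
(array([-3.8, -1.5, -0.4]), array([ 0.001,  0.002, -0.001]))
```

```bash
echo '-0.004,-0.018,0,0,0,0,0 | 0,-0.016,0,0,0,0,0 | 0,-0.012,0,0,0,0,0 | 0,-0.012,0,0,0,0,0 | 0,-0.012,0,0,0,0,0 | 0,-0.01,0,0,0,0,0 | 0,0,0,0,0,0,0 | 0,0,0,0,0,0,0' | python3 nudge.py
python3 - <<'E'
from h import *
st=ctrl.read_state();print(delta(W(CR,0,-108,67),[np.pi,0,CR[2]],st))
im=ctrl.get_image("wrist"); cv2.imwrite("pics/w19.png",cv2.resize(im,(800,600)));np.save("w19.npy",st,allow_pickle=True)
m=cv2.inRange(cv2.cvtColor(im,cv2.COLOR_BGR2HSV),(0,150,60),(4,255,255))|cv2.inRange(cv2.cvtColor(im,cv2.COLOR_BGR2HSV),(174,150,60),(180,255,255))
n,l,s,c=cv2.connectedComponentsWithStats(m)
print([(s[i].tolist(),c[i].round()) for i in range(1,n) if s[i,4]>15])
E
```

```text
clock: 48.15
eef_pos: [517.5, 65.8, 66.8]
tool_rot: [-3.141, 0.001, -0.046]
force: [0.0, 0.6, -0.3]
width: -0.5
gripper_force: 0.1
(array([ 0.9,  0.5, -0.2]), array([-0.001,  0.001,  0.001]))
[([252, 199, 11, 16, 128], array([258., 206.]))]
```

View pics/w19.png

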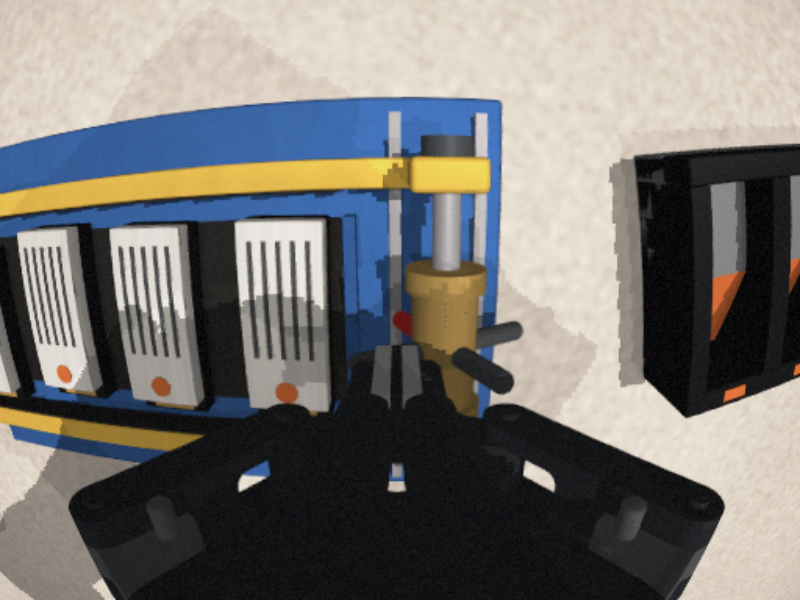

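w19: the sleeve turned, the red pin now points down-left under the sleeve at (403,322). Repeat sweeps.

In the tool's units: -36 mm is -0.036, 36 mm is 0.036.

```bash
echo '0,0,-0.036,0,0,0,0 | 0,0.03,0,0,0,0,0 | 0,0.03,0,0,0,0,0 | 0,0.02,0,0,0,0,0 | 0,0,0,0,0,0,0 | 0,0,0.036,0,0,0,0 | 0,0,0,0,0,0,0' | python3 nudge.py; echo '0,-0.018,0,0,0,0,0 | 0,-0.016,0,0,0,0,0 | 0,-0.012,0,0,0,0,0 | 0,-0.012,0,0,0,0,0 | 0,-0.012,0,0,0,0,0 | 0,-0.01,0,0,0,0,0 | 0,0,0,0,0,0,0 | 0,0,-0.036,0,0,0,0 | 0,0.03,0,0,0,0,0 | 0,0.03,0,0,0,0,0 | 0,0.02,0,0,0,0,0 | 0,0,0,0,0,0,0' | python3 nudge.py
echo '0,0,0.036,0,0,0,0 | 0,0,0,0,0,0,0 | 0,-0.018,0,0,0,0,0 | 0,-0.016,0,0,0,0,0 | 0,-0.012,0,0,0,0,0 | 0,-0.012,0,0,0,0,0 | 0,-0.012,0,0,0,0,0 | 0,-0.01,0,0,0,0,0 | 0,0,0,0,0,0,0 | 0,0,-0.036,0,0,0,0 | 0,0,0,0,0,0,0' | python3 nudge.py
python3 - <<'E'
from h import *
st=ctrl.read_state();print(delta(W(CR,0,-108,103),[np.pi,0,CR[2]],st))
im=ctrl.get_image("wrist"); cv2.imwrite("pics/w20.png",cv2.resize(im,(800,600)));np.save("w20.npy",st,allow_pickle=True)
E
```

```text
clock: 48.9
eef_pos: [511.3, -13.5, 64.3]
tool_rot: [-3.14, 0.007, -0.047]
force: [-0.3, 0.3, 0.1]
width: -0.0
gripper_force: 0.0
clock: 50.1
eef_pos: [513.7, -17.9, 103.4]
tool_rot: [3.14, -0.0, -0.052]
force: [0.2, -0.2, 0.1]
width: -0.2
gripper_force: 0.0
clock: 51.2
eef_pos: [519.5, 65.2, 105.5]
tool_rot: [-3.141, -0.004, -0.047]
force: [0.8, -1.5, 0.7]
width: 0.0
gripper_force: 0.0
(array([-1.1, -0.1,  2.5]), array([-0.001, -0.004, -0.   ]))
```

View pics/w20.png

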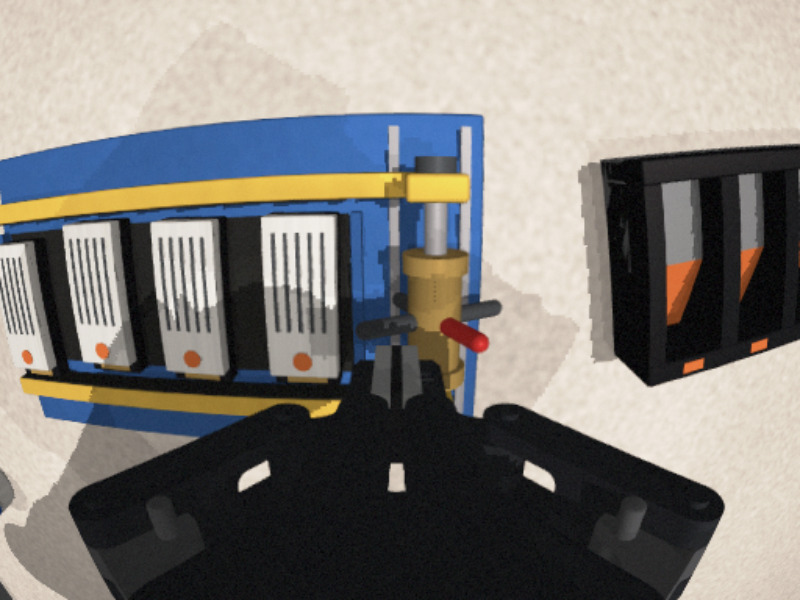

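w20: red pin now upper right at (465,335), so the sleeve is at about 5.8 rad. Two more full sweeps, then measure.

In the tool's units: 38 mm is 0.038, 30 mm is 0.03.

```bash
echo '0,0.03,0,0,0,0,0 | 0,0.03,0,0,0,0,0 | 0,0.021,0,0,0,0,0 | 0,0,0,0,0,0,0 | 0,0,0.038,0,0,0,0 | 0,0,0,0,0,0,0 | 0,-0.018,0,0,0,0,0 | 0,-0.016,0,0,0,0,0 | 0,-0.012,0,0,0,0,0 | 0,-0.012,0,0,0,0,0 | 0,-0.012,0,0,0,0,0 | 0,-0.01,0,0,0,0,0' | python3 nudge.py; echo '0,0,0,0,0,0,0 | 0,0,-0.036,0,0,0,0 | 0,0.03,0,0,0,0,0 | 0,0.03,0,0,0,0,0 | 0,0.02,0,0,0,0,0 | 0,0,0,0,0,0,0 | 0,0,0.036,0,0,0,0 | 0,0,0,0,0,0,0' | python3 nudge.py
echo '0,-0.018,0,0,0,0,0 | 0,-0.016,0,0,0,0,0 | 0,-0.012,0,0,0,0,0 | 0,-0.012,0,0,0,0,0 | 0,-0.012,0,0,0,0,0 | 0,-0.01,0,0,0,0,0 | 0,0,0,0,0,0,0 | 0,0,-0.036,0,0,0,0 | 0,0,0,0,0,0,0' | python3 nudge.py
python3 - <<'E'
from h import *
st=ctrl.read_state();print(delta(W(CR,0,-108,103),[np.pi,0,CR[2]],st))
im=ctrl.get_image("wrist"); cv2.imwrite("pics/w21.png",cv2.resize(im,(800,600)));np.save("w21.npy",st,allow_pickle=True)
E
```

```text
clock: 52.45
eef_pos: [517.7, 63.1, 65.1]
tool_rot: [3.138, -0.0, -0.048]
force: [-1.2, -4.0, 1.6]
width: 0.2
gripper_force: 1.7
clock: 53.25
eef_pos: [511.4, -13.9, 62.3]
tool_rot: [-3.14, 0.007, -0.046]
force: [-0.3, 0.4, 0.4]
width: 0.2
gripper_force: 0.0
clock: 54.15
eef_pos: [519.5, 64.0, 103.6]
tool_rot: [-3.141, -0.004, -0.047]
force: [1.1, -0.1, 1.1]
width: 0.1
gripper_force: 0.0
(array([-1.1, -1.2,  0.6]), array([-0.   , -0.004, -0.   ]))
```

View pics/w21.png

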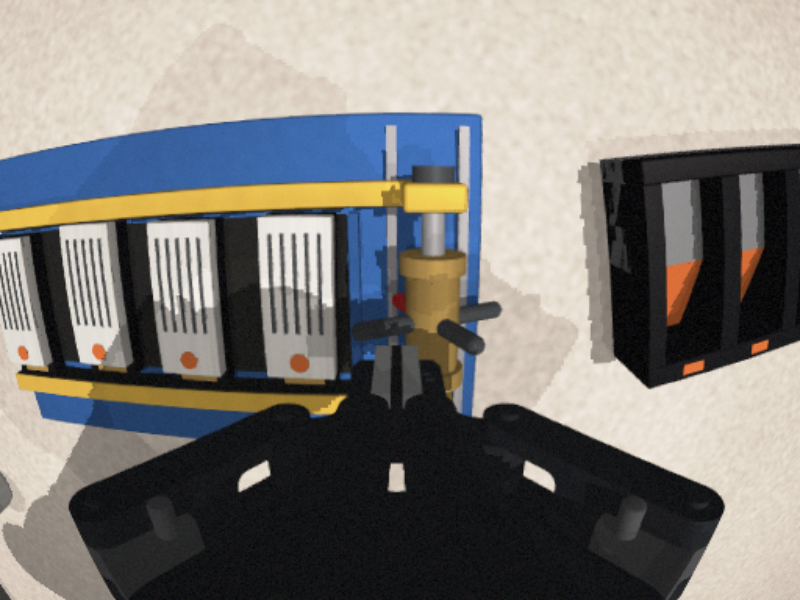

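w21: red pin at (400,300) under-left again, so the sleeve is at about 8.95 rad. A partial sweep follows, watching the force for the end stop.

```bash
echo '0,0.03,0,0,0,0,0 | 0,0.03,0,0,0,0,0 | 0,0.02,0,0,0,0,0 | 0,0,0,0,0,0,0 | 0,0,0.038,0,0,0,0 | 0,0,0,0,0,0,0 | -0.001,-0.018,0,0,0,0,0 | 0,-0.012,0,0,0,0,0 | 0,-0.004,0,0,0,0,0 | 0,-0.004,0,0,0,0,0' | python3 nudge.py; for i in 1 2; do :; done; echo '0,-0.004,0,0,0,0,0 | 0,0,0,0,0,0,0' | python3 nudge.py; echo '0,-0.003,0,0,0,0,0 | 0,0,0,0,0,0,0' | python3 nudge.py; echo '0,-0.003,0,0,0,0,0 | 0,0,0,0,0,0,0' | python3 nudge.py
python3 - <<'E'
from h import *
print(delta(W(CR,0,-128,67),[np.pi,0,CR[2]]))
E
```

```text
clock: 55.2
eef_pos: [514.6, 20.9, 63.6]
tool_rot: [3.138, -0.0, -0.047]
force: [-1.8, -3.2, 2.5]
width: -0.2
gripper_force: 2.0
clock: 55.4
eef_pos: [515.3, 25.4, 63.3]
tool_rot: [3.14, -0.001, -0.048]
force: [-0.3, -3.1, 0.7]
width: 0.0
gripper_force: 1.1
clock: 55.6
eef_pos: [515.3, 28.6, 63.0]
tool_rot: [3.141, -0.0, -0.048]
force: [0.1, -3.4, 1.9]
width: 0.1
gripper_force: 1.1
clock: 55.8
eef_pos: [515.4, 31.8, 62.9]
tool_rot: [3.141, -0.0, -0.047]
force: [0.8, -2.2, 2.3]
width: -0.1
gripper_force: 1.0
(array([  1.5, -13.6,  -4.1]), array([ 0.001, -0.   , -0.   ]))
```

The rows are not in the units I measure in: shifts go in m and turns go in units of 0.1 rad. I convert before sending: -2 mm is -0.002.

```bash
echo '0,-0.002,0,0,0,0,0 | 0,0,0,0,0,0,0' | python3 nudge.py; echo '0,-0.0015,0,0,0,0,0 | 0,0,0,0,0,0,0' | python3 nudge.py; echo '0,-0.001,0,0,0,0,0 | 0,0,0,0,0,0,0' | python3 nudge.py
```

```text
clock: 56.0
eef_pos: [515.4, 33.5, 62.9]
tool_rot: [3.14, -0.0, -0.047]
force: [0.8, -2.4, 2.9]
width: -0.5
gripper_force: 1.3
clock: 56.2
eef_pos: [515.4, 35.0, 62.9]
tool_rot: [3.14, 0.0, -0.048]
force: [0.5, -2.4, 2.6]
width: 0.1
gripper_force: 1.5
clock: 56.4
eef_pos: [515.5, 36.1, 62.9]
tool_rot: [3.14, 0.0, -0.048]
force: [0.4, -3.5, 2.8]
width: 0.0
gripper_force: 1.5
```

```bash
echo '0,-0.002,0,0,0,0,0 | 0,0,0,0,0,0,0' | python3 nudge.py|sed -n 2,4p; echo '0,-0.002,0,0,0,0,0 | 0,0,0,0,0,0,0' | python3 nudge.py|sed -n 2,4p; echo '0,-0.0015,0,0,0,0,0 | 0,0,0,0,0,0,0' | python3 nudge.py|sed -n 2,4p
```

```text
eef_pos: [515.5, 38.1, 62.8]
tool_rot: [3.14, 0.0, -0.047]
force: [0.4, -2.8, 1.7]
eef_pos: [515.5, 40.1, 62.7]
tool_rot: [3.14, 0.0, -0.047]
force: [1.4, -3.7, -0.1]
eef_pos: [515.3, 41.5, 62.7]
tool_rot: [3.14, 0.001, -0.047]
force: [1.1, -3.6, 0.3]
```

```bash
echo '0,-0.002,0,0,0,0,0 | 0,0,0,0,0,0,0' | python3 nudge.py|sed -n 2,4p; echo '0,-0.002,0,0,0,0,0 | 0,0,0,0,0,0,0' | python3 nudge.py|sed -n 2,4p; echo '0,-0.0015,0,0,0,0,0 | 0,0,0,0,0,0,0' | python3 nudge.py|sed -n 2,4p
```

```text
eef_pos: [515.3, 43.7, 62.8]
tool_rot: [3.14, 0.001, -0.047]
force: [0.1, -3.8, -0.4]
eef_pos: [515.5, 45.3, 62.9]
tool_rot: [3.14, 0.001, -0.048]
force: [-1.4, -4.5, 0.6]
eef_pos: [515.5, 45.5, 62.9]
tool_rot: [3.138, 0.0, -0.049]
force: [-1.4, -7.6, -0.8]
```

In the tool's units: -1.5 mm is -0.0015.

```bash
echo '0,-0.0015,0,0,0,0,0 | 0,0,0,0,0,0,0' | python3 nudge.py|sed -n 2,4p; echo '0,0.008,0,0,0,0,0 | 0,0,-0.04,0,0,0,0 | 0,0,-0.04,0,0,0,0 | 0.015,-0.04,-0.035,0,0,0,0 | 0.015,-0.04,-0.035,0,0,0,0 | 0.015,-0.04,-0.03,0,0,0,0 | 0,-0.02,0,0,0,0,0 | 0,0,0,0,0,0,0 | 0,0,0,0,0,0,0' | python3 nudge.py
python3 - <<'E'
from h import *
st=ctrl.read_state();im=ctrl.get_image("wrist"); cv2.imwrite("pics/w22.png",im);np.save("w22.npy",st,allow_pickle=True)
hsv=cv2.cvtColor(im,cv2.COLOR_BGR2HSV); m=cv2.inRange(hsv,(20,120,60),(32,255,255))
# measure cheek inner edges along columns through deck, top face z=31
for y in(100,40,-30,-80):
    col=int(round(proj(W(CR,0,y,31),st)[0])); r=np.where(m[:,col])[0]
    if len(r)==0: continue
    g=np.split(r,np.where(np.diff(r)>5)[0]+1); 
    L=lambda p:(np.array([[np.cos(CR[2]),np.sin(CR[2])],[-np.sin(CR[2]),np.cos(CR[2])]])@(p[:2]-np.array(CR[:2])))
    print(y,[( a[0],a[-1],L(at("wrist",col,a[0],31,st)).round(1),L(at("wrist",col,a[-1],31,st)).round(1)) for a in g if len(a)>2])
for s,c in dots(im,20,400): print(s,c,L(at("wrist",*c,34,st)).round(1))
E
```

```text
eef_pos: [515.5, 45.7, 62.9]
tool_rot: [3.136, 0.0, -0.049]
force: [-1.5, -9.9, -0.7]
clock: 58.7
eef_pos: [562.2, 170.0, 234.3]
tool_rot: [3.141, 0.003, -0.046]
force: [-0.1, -1.1, -0.3]
width: -0.0
gripper_force: 0.0
100 [(np.int64(146), np.int64(156), array([59.3, 96.2]), array([47.1, 96.9])), (np.int64(228), np.int64(236), array([-47.1, 104.3]), array([-58.7, 105.5]))]
40 [(np.int64(144), np.int64(155), array([60.8, 39. ]), array([47.7, 39.3])), (np.int64(229), np.int64(236), array([-47.2,  42.3]), array([-57.1,  42.7]))]
-30 [(np.int64(144), np.int64(154), array([ 60.8, -29. ]), array([ 48.9, -29.2]))]
-80 [(np.int64(144), np.int64(155), array([ 61.5, -76.7]), array([ 48.2, -77.3])), (np.int64(228), np.int64(236), array([-46.3, -83.2]), array([-57.7, -84.1]))]
[491, 164, 7, 16, 61] [493.1 169.7] [  36.6 -367.2]
[466, 169, 10, 23, 120] [469.1 177.3] [  23.9 -315.4]
[437, 174, 14, 27, 219] [441.6 185.4] [  11.7 -263.7]
[494, 200, 7, 6, 30] [496.9 202.1] [ -15.8 -392. ]
[470, 206, 8, 7, 33] [473.8 209. ] [ -25.5 -338.6]
[146, 213, 7, 7, 37] [149.2 216.2] [-30.1 131.6]
[198, 212, 8, 7, 41] [201.7 214.9] [-26.9  61.7]
[247, 213, 8, 8, 44] [250.4 216.4] [-28.5   1. ]
[297, 213, 7, 7, 39] [300.1 215.9] [-28.1 -60.8]
[444, 214, 8, 6, 39] [447.4 216.5] [ -35.4 -285.5]
[9, 342, 15, 16, 71] [ 15.8 349.7] [-387.5  551.6]
[491, 364, 21, 20, 214] [503.6 374.5] [-546.2 -715.9]
```

Sleeve at its stop, gap about 95 mm. Module 1's dot reads y≈131 instead of 123, so I'm looking closer.

```bash
echo '0,-0.04,0,0,0,0,0 | 0,-0.04,0,0,0,0,0 | 0,-0.02,0,0,0,0,0 | 0,0,0,0,0,0,0 | 0,0,0,0,0,0,0' | python3 nudge.py
python3 - <<'E'
from h import *
L=lambda p:(np.array([[np.cos(CR[2]),np.sin(CR[2])],[-np.sin(CR[2]),np.cos(CR[2])]])@(p[:2]-np.array(CR[:2]))).round(1)
k=1/1.5625
print("w6",L(at("wrist",391*k,277*k,34,dict(eef_pos=np.array([568.6,291.8,141.7]),tool_rot=[3.139,.572,-.05]))))
s=np.load("w18.npy",allow_pickle=True).item(); print("w18",[L(at("wrist",u*k,v*k,34,s)) for u,v in[(120,379),(203,373),(293,379)]])
st=ctrl.read_state();im=ctrl.get_image("wrist"); cv2.imwrite("pics/w23.png",im)
for b,c in dots(im,20,400): print(b,c,L(at("wrist",*c,34,st)))
hsv=cv2.cvtColor(im,cv2.COLOR_BGR2HSV); m=cv2.inRange(hsv,(0,0,60),(180,45,255))
m=cv2.morphologyEx(m,cv2.MORPH_CLOSE,np.ones((7,7)))
print("deckrail",[(y,L(W(CR,0,y,31)),proj(W(CR,0,y,34),st).round()) for y in(123,61)])
n,l,q,c=cv2.connectedComponentsWithStats(m)
for i in range(1,n):
    if 500<q[i,4]<6000:
        bx=cv2.boxPoints(cv2.minAreaRect(np.argwhere(l==i)[:,::-1].astype(np.float32)))
        print(q[i],[L(at("wrist",u,v,34,st)) for u,v in bx])
print(ctrl.read_state()["eef_pos"])
E
```

```text
clock: 59.25
eef_pos: [567.8, 267.0, 234.3]
tool_rot: [3.139, 0.001, -0.05]
force: [-0.2, -0.2, 0.7]
width: -0.0
gripper_force: 0.0
w6 [-28.7 122.5]
w18 [array([-35.9, 130.5]), array([-27.2,  62.2]), array([-29. ,   1.5])]
[508, 171, 4, 11, 30] [509.2 174.9] [  28.9 -315.6]
[486, 175, 8, 17, 68] [488.3 181.4] [  17.9 -264.2]
[489, 211, 7, 6, 31] [491.9 213.5] [ -35.4 -289.3]
[276, 213, 8, 7, 45] [279.4 216.2] [-27.1  62.1]
[369, 212, 7, 7, 38] [372.2 214.9] [-27.9 -61. ]
[324, 214, 7, 7, 37] [327.1 216.7] [-28.7   1.2]
[220, 216, 8, 7, 46] [223.4 218.9] [-30.5 131.6]
[41, 355, 22, 17, 152] [ 51.7 363.1] [-387.2  534.1]
deckrail [(123, array([ -0., 123.]), array([230., 196.])), (61, array([-0., 61.]), array([281., 195.]))]
[ 258  157   40  103 2348] [array([-87.4,  91.1]), array([49.2, 84.5]), array([47. , 42.2]), array([-91.3,  43.6])]
[ 312  158   35   66 1911] [array([-36.7,  21. ]), array([48.9, 18.6]), array([ 46.3, -18.8]), array([-41.3, -18.8])]
[ 357  158   48   64 1940] [array([-35.4, -39.4]), array([ 52.7, -41.1]), array([  48.3, -100.3]), array([ -44.6, -102.4])]
[568.05576745 266.32497272 234.6032533 ]
```

```bash
python3 - <<'E'
from h import *
L=lambda p:(np.array([[np.cos(CR[2]),np.sin(CR[2])],[-np.sin(CR[2]),np.cos(CR[2])]])@(p[:2]-np.array(CR[:2]))).round(1)
st=ctrl.read_state();im=cv2.imread("pics/w23.png");g=cv2.cvtColor(im,cv2.COLOR_BGR2GRAY).astype(int)
# per row, left and right edge of bright top, module 1 (centre ~ 226) and module 2 (~280)
hsv=cv2.cvtColor(im,cv2.COLOR_BGR2HSV)
for c0 in(224,279):
  e=[]
  for v in range(164,212,6):
    row=cv2.GaussianBlur(im[v:v+1].astype(np.float32),(1,1),0)[0].mean(1) if 0 else g[v]
    d=np.diff(row); a=c0-30+np.argmax(d[c0-30:c0-6]); b=c0+6+np.argmin(d[c0+6:c0+30])
    e.append((v,L(at("wrist",a+.5,v,34,st)),L(at("wrist",b+.5,v,34,st))))
  print(*e,sep="\n"); 
E
```

```text
(164, array([ 39.4, 149. ]), array([ 39.1, 113.4]))
(170, array([ 32.2, 149.3]), array([ 31.9, 113.5]))
(176, array([ 24.7, 136.3]), array([ 24.6, 113.6]))
(182, array([ 17.4, 142.6]), array([ 17.2, 112.6]))
(188, array([  9.9, 149. ]), array([  9.7, 112.7]))
(194, array([  2.3, 149.4]), array([  2.2, 112.8]))
(200, array([ -5.4, 142.3]), array([ -5.4, 113. ]))
(206, array([-13.1, 148.9]), array([-13.1, 113.1]))
(164, array([38.9, 78.1]), array([38.9, 42.5]))
(170, array([31.7, 78.1]), array([31.7, 42.3]))
(176, array([24.4, 78. ]), array([24.3, 55.3]))
(182, array([17. , 79.2]), array([16.9, 43. ]))
(188, array([ 9.6, 79.1]), array([ 9.4, 42.8]))
(194, array([ 2. , 71.8]), array([ 1.9, 49.9]))
(200, array([-5.6, 79. ]), array([-5.8, 43.4]))
(206, array([-13.3,  78.9]), array([-13.6,  43.1]))
```

```bash
python3 - <<'E'
from cell import ctrl
print(ctrl.finish_job())
E
```

```text
the job is handed in; nothing more can be done
None
```

The job is handed in, with no verdict returned: all four modules lie flat between the cheeks, and the sleeve is at its end stop (gap about 95 mm); module 1 got shifted about 8 mm after I placed it, so it rests against the +y rail at about y = 131 mm (limit 132), and I left it there.

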